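# Load the insert mould, then show the last gear to the inspection camera

## Robot

A 6-joint arm with a two-finger parallel gripper is mounted at the origin on the work surface. World frame = base frame: x ahead of the robot, y to its left, z up, the work surface at z = 0. Lengths are in m, angles in rad, forces in N, time in s.
With the tool pointing down it reaches from about 0.25 to 0.725 m from the base axis. Payload 4 kg.
Tool frame: the origin (TCP) lies midway between the tips of the shut fingers; the grasp point (between the pads) lies 19 mm behind it; z points along the fingers, y is the direction in which the jaws open and shut (so a half turn about z gives the same grasp; the last joint's range is limited). The gripper opens to 85 mm and grips with 20 to 120 N. Pads are 22 mm wide; open, the fingers measure 114 mm over their backs; the gripper's body (76 mm by 85 mm) begins 54 mm behind the grasp point. The pads swing forward as they close: fully open they stand 13 mm farther back than shut.
Start: joints at [-1.347, 0.241, 0.005, 1.335, 0, 1.571], TCP at [0.111, -0.488, 0.231] pointing down, gripper open.
Joint ranges: [-2.72, 2.72], [-1.05, 1.87], [-1.09, 1.28], [-1.99, 2.15], [-1.42, 1.44], [-3.14, 3.14]. Speed limits (rad/s): [2.79, 2.79, 3.14, 3.14, 3.14, 3.14].

## Interface

Orientations are given as a rotation vector (axis times angle).
In Python, from bench import manip gives the robot as it stands.
- The arm moves only by the shell command python3 -m pendant 'ROWS' [OPENING] [FORCE]. ROWS is JSON, a list of rows, each an object with "travel": the shift along the world's x, y, z in m, a list of three; "yaw": the turn about the world's z in rad. A call has 1 to 8 rows; each row is the pose to reach, as a shift and turn from the pose measured when the call began; what a row does not reach only later rows make up. A row lasts 1/10 s, in which the tool goes at most 50 mm and 8.59 degrees, less where a joint would pass 70% of its speed; a pose out of reach is approached as far as the arm can. A call with a gripper value outside its range is refused whole. OPENING is the closure, from 0 (fully open) to 1 (shut), set as the call begins (- or left out, the last holds). The fingers move at their own pace and stop on an object; FORCE is the grip in N (left out, the last holds). Time passes only in rows, so rows that repeat a pose let the fingers close. It gives the time, the measured TCP pose, the force and the opening at its end, in the units of the state.
- manip.sense(): the state, without advancing time (a new reading comes with each control period).
- manip.snapshot(name): name is "side" or "top" or "wrist"; returns a dict with "color" (384x512x3 uint8, red, green, blue), "vertical_fov" (degrees; the focal length in pixels is half the picture's height over the tangent of half this angle, whatever the lens; pixels are square), "cx", "cy" (the principal point, pixels), "world_from_camera" (4x4, takes a point from camera to world coordinates); the wrist camera has in their place "mount" (4x4, takes a point from camera to tool coordinates, whose origin is the TCP and whose axes are the flange's). Camera axes: x right, y down, z forward; pixel columns grow to the right and rows downward; lengths in m; the calibration is good to about 2 mm. The wrist camera is an equidistant fisheye: a pixel r from the principal point sees the ray r / f radians off the axis. A picture is of the moment at which its call begins: read the wrist's pose just before it. There is no depth.
- manip.finish_job(): hands the job in, once; it reports no verdict.
The state is a dict: "clock": time; "qpos": joint angles; "dq": joint speeds; "effort": joint torques, N m; "ee_pos": TCP position; "eef_rot": TCP orientation; "contact_force": force on the tool from outside, world axes, zero at the start; "torque": the same for the moment, N m; "gripper_width": opening from 0.0 (shut) to 1.0 (fully open).
Only numpy, scipy, OpenCV 4.12 (cv2) and the standard library are available. Lean on these libraries where they do the work, as an engineer would, in place of code of your own. Each camera call takes 0.05 s, during which the arm holds its last target.

## Task

Stand the bare steel shaft from the blue shaft block in the empty middle cavity of the hand mould, pushed fully home in its bore, and let it go there. Then draw the finished green gear out of its cavity by its steel shaft (fingers off the plastic, it is still soft) and hold it up to the inspection camera, the underside of the wheel facing the lens squarely and the wheel centred 12 cm in front of the glass. Finish while holding it there, still, and leave the two brass shafts and the blanking plug where they are.

Things in the scene. Friction and masses are not known exactly. Their poses are not given: they have to be found in the camera images.
- mould: Lower half of a hand mould, fixed: steel plate 140 x 220 mm on a dark plate 170 x 250, black handles at its y ends. Origin: centre of its underside; y along the long side. Its flat top is 62 mm above the bench. In it, at y = -66, 0, +66 mm, are three round pockets 48 mm wide, 12 deep, each with a central bore. The middle pocket is empty; the end ones hold gear and plug, in either order.
- empty_bore (a point): Centre of the mouth of the bore in the floor of the empty middle pocket, 50 mm above the bench (12 mm below the mould's top). The bore is 11.5 mm wide and 25 mm deep from here. Axes as the mould's.
- block: Blue shaft block 56 x 170 x 50 mm on an aluminium foot 66 x 180 mm, fixed to the bench. Origin: centre of its underside; long side along its y. Three bores 11.2 mm wide, 40 mm deep, at y = -52, 0, +52 mm; one holds the steel shaft, the others a brass shaft each, in any order.
- shaft_mid (a point): The bare steel shaft, loose, standing in the block: a round bright bar, 10 mm diameter, 95 mm long, 2 mm chamfer at the foot, about 60 g. This point is at half its length; z along it, up. In the block its top is 105 mm above the bench, 55 mm showing; home in the mould it stands 58 mm above the mould's top, and this point is 72.5 mm above the bench.
- rotor_grip (a point): Grip point on the finished part: on its steel shaft's axis, 22 mm below the shaft's top, 40 mm above the gear's centre. The part: steel shaft, 10 mm diameter, 95 mm long, with a green gear moulded on, about 90 g, loose; it lifts straight out. Shaft top 58 mm, plastic 10 mm above the mould's top; the 48 mm of shaft between is bare. z up the shaft.
- gear: The green plastic gear on that shaft: wheel 44 mm diameter, 16 mm thick, hub 20 mm wide and 6 mm high on its upper face. Origin: centre of the wheel on the shaft axis, 33 mm from the shaft's foot. z along the shaft to its long bare end; the underside (-z), with the 25 mm shaft stub, is to face the lens.
- rotor: The whole finished part (shaft and gear together). Origin: the foot of its shaft, 73 mm below the grip point; z along the shaft, up.
- shaft: The bare steel shaft again, origin at its foot (47.5 mm below its middle); z along it, up.
- plug: Dark steel blanking plug, 44 mm disc lying in the other end pocket, 1 mm proud of the parting face, with a stub in the bore. Origin at the foot of the stub. Leave it.
- brass_a: Brass shaft, 9 mm diameter, 80 mm long, standing in the block, 40 mm showing above it (top 90 mm above the bench). Origin at its foot. Leave it.
- brass_b: A second brass shaft, the same as brass_a. Leave it.
- camera_head: Bench inspection camera, fixed: black barrel in a yoke on a grey foot 110 x 100 mm, aluminium ring light 68 mm wide round the lens; it looks up, its axis leaning 30 degrees from vertical towards the robot. Origin: centre of the lens glass, 95 mm above the bench. z: optical axis, out of the lens towards what it sees.
- focus (a point): The point 120 mm in front of the lens glass on its axis, 199 mm above the bench, where the gear's centre is to be held. z points along the optical axis away from the lens: the gear's own z must point the same way. Turning the gear about this axis does not matter.
Not all that is in view belongs to the job. What is meant by the part that bears camera_head is not red, and is the larger of those in its own colour.

How it is judged:
By the outcome, as a careful person would: the job done as asked, in the order asked, and still so for the second after the job is handed in, while the arm keeps its last pose, push and grip.
It also fails if it takes over 50 s, if anything falls off the work surface, if the arm or the gripper's body presses on something with over 40 N, if the wrist force passes 120 N, or if a joint passes its speed limit or range.

## Working session

There is one attempt and no reset: what is moved stays moved. The work goes in short steps, Python scripts to look and compute and a shell command to move; the robot and the scene stay as the last step left them, time stands still between calls to the robot, and variables do not carry over. Pictures are saved under pics/ and viewed, and the job is handed in when it is done.

```bash
ls -la; mkdir -p pics; python3 -m pendant --help | head -40; python3 - <<'E'
from bench import manip
import cv2
print(manip.sense()); print([a for a in dir(manip) if a[0]!='_'])
for n in("side","top","wrist"):
    s=manip.snapshot(n); cv2.imwrite(f"pics/{n}0.png",s["color"][:,:,::-1])
    print(n,{k:v for k,v in s.items() if k!="color"})
E
```

```text
total 12
drwxr-xr-x  3 agent agent 4096 Dec  7 16:11 .
drwxr-xr-x 23 root  root  4096 Dec  7 16:11 ..
drwxr-xr-x  2 agent agent 4096 Dec  7 16:11 pics
{'clock': 0.0, 'qpos': array([-1.34698210e+00,  2.41411130e-01,  3.72671083e-03,  1.33522770e+00,
       -3.38126247e-05,  1.57084794e+00]), 'dq': array([-7.04698611e-04, -4.86724939e-04,  6.38130796e-06,  1.97708346e-03,
        1.01784547e-03, -4.35917605e-04]), 'effort': array([ 5.82262383e-04, -3.72316968e+01,  2.52408421e+01,  1.68037531e-02,
        1.30331364e-04, -4.09368027e-06]), 'ee_pos': array([ 0.11082257, -0.48690486,  0.23041485]), 'eef_rot': array([-3.11986514e+00, -3.50518395e-01,  4.23727224e-04]), 'contact_force': array([ 0.16779823, -0.7907857 ,  0.09402729]), 'torque': array([-0.03716178,  0.01876397,  0.01875223]), 'gripper_width': 1.0002096819931936}
['MotionError', 'finish_job', 'sense', 'snapshot']
side {'vertical_fov': 50.669884658393364, 'cx': 253.89143392354637, 'cy': 192.28684682422622, 'world_from_camera': array([[-0.97020236, -0.10613336,  0.21781435,  0.35498885],
       [-0.24110322,  0.51197923, -0.824
[... 289 characters left out ...]
05,  0.1134608 ,  0.46551512],
       [-0.99973852,  0.02064437, -0.00983319,  0.08670776],
       [ 0.00742505, -0.1136438 , -0.99349381,  1.26960619],
       [ 0.        ,  0.        ,  0.        ,  1.        ]])}
wrist {'vertical_fov': 65.70646984690485, 'cx': 247.77552015106158, 'cy': 197.97809157637053, 'mount': array([[-3.86634771e-04, -9.58529257e-01, -2.84993882e-01,
         7.35483400e-02],
       [ 9.99999925e-01, -3.60943699e-04, -1.42668485e-04,
         4.95642327e-04],
       [ 3.38851709e-05, -2.84993916e-01,  9.58529325e-01,
        -1.41591834e-01],
       [ 0.00000000e+00,  0.00000000e+00,  0.00000000e+00,
         1.00000000e+00]])}invalid input: not JSON, or not a number
```

View pics/side0.png

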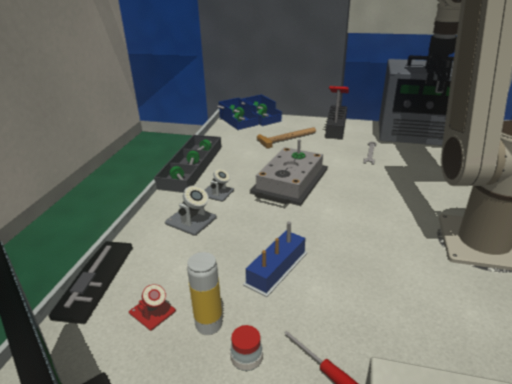

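View pics/top0.png

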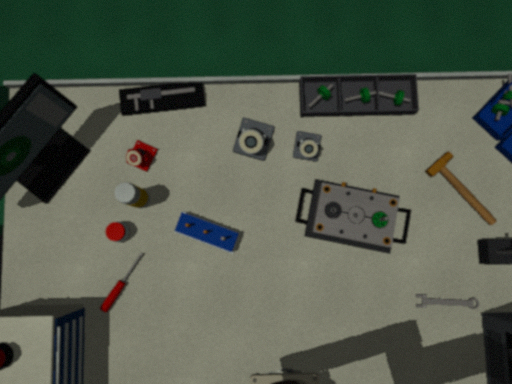

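View pics/wrist0.png

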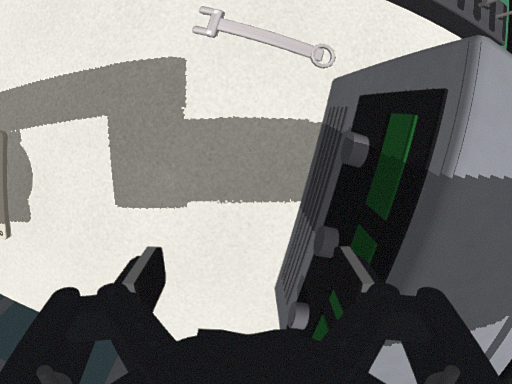

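```bash
cat > h.py <<'E'
import numpy as np, cv2
from bench import manip
def K(s):
    return s["color"].shape[0]/2/np.tan(np.radians(s["vertical_fov"])/2)
def ray(s,u,v,T=None):
    f=K(s);x,y=u-s["cx"],v-s["cy"]
    if "mount" in s:
        r=np.hypot(x,y)+1e-12;t=r/f;d=np.array([np.sin(t)*x/r,np.sin(t)*y/r,np.cos(t)]);M=T@s["mount"]
    else: d=np.array([x/f,y/f,1.]);M=s["world_from_camera"]
    d=M[:3,:3]@d
    return M[:3,3],d/np.linalg.norm(d)
def onz(s,u,v,z,T=None):
    o,d=ray(s,u,v,T);return o+d*(z-o[2])/d[2]
def tri(*rs):
    A=np.zeros((3,3));b=np.zeros(3)
    for o,d in rs:
        P=np.eye(3)-np.outer(d,d);A+=P;b+=P@o
    p=np.linalg.solve(A,b)
    return p,[np.linalg.norm((np.eye(3)-np.outer(d,d))@(p-o)) for o,d in rs]
def proj(s,p,T=None):
    M=(T@s["mount"]) if "mount" in s else s["world_from_camera"]
    c=np.linalg.inv(M)@np.r_[p,1];f=K(s)
    if "mount" in s:
        r=np.hypot(c[0],c[1]);t=np.arctan2(r,c[2]);return s["cx"]+f*t*c[0]/r,s["cy"]+f*t*c[1]/r
    return s["cx"]+f*c[0]/c[2],s["cy"]+f*c[1]/c[2]
def toolT(st=None):
    st=st or manip.sense();T=np.eye(4);T[:3,:3]=cv2.Rodrigues(np.array(st["eef_rot"]))[0];T[:3,3]=st["ee_pos"];return T
def crop(s,name,u0,v0,u1,v1,k):
    c=s["color"][v0:v1,u0:u1,::-1];cv2.imwrite("pics/"+name,cv2.resize(c,None,fx=k,fy=k,interpolation=cv2.INTER_CUBIC))
def shot(n):
    st=manip.sense();s=manip.snapshot(n);return s,toolT(st)
E
python3 - <<'E'
from h import *
s,_=shot("top");crop(s,"t1.png",170,110,420,260,3)
s2,_=shot("side");crop(s2,"s1.png",150,140,340,300,4)
for n,a in(("t",s),("s",s2)): np.savez(n+".npz",**a)
E
```

```text
(no output)
```

View pics/t1.png

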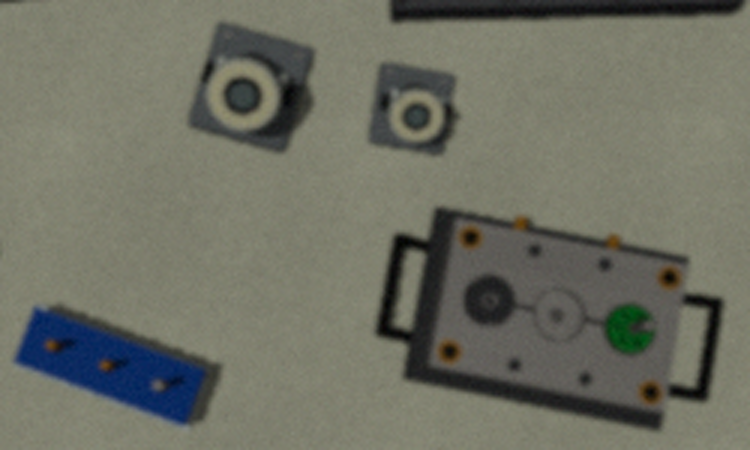

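View pics/s1.png

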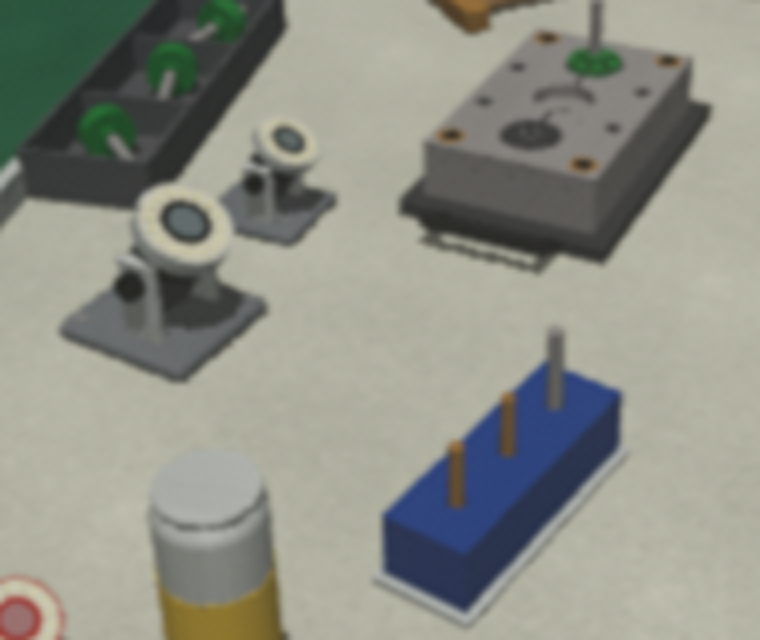

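```bash
cat > m.py <<'E'
from h import *
t=dict(np.load("t.npz"));s=dict(np.load("s.npz"))
for a in(t,s):
    for k in("vertical_fov","cx","cy"):a[k]=float(a[k])
T=lambda u,v:(170+u/3,110+v/3)
S=lambda u,v:(150+u/4,140+v/4)
hsv=cv2.cvtColor(t["color"],cv2.COLOR_RGB2HSV)
def big(m,roi):
    z=np.zeros_like(m);x0,y0,x1,y1=roi;z[y0:y1,x0:x1]=m[y0:y1,x0:x1]
    c=max(cv2.findContours(z,0,2)[0],key=cv2.contourArea);return c
c=big(cv2.inRange(hsv,(105,120,40),(125,255,255)),(165,200,250,260))
r=cv2.minAreaRect(c);print("block rect",r)
P=[onz(t,*p,.05) for p in cv2.boxPoints(r)];print(np.round(P,4),np.mean(P,0),[np.linalg.norm(P[i]-P[i-1]) for i in range(4)])
for n,(a,z) in {"steeltop":((158,385),.105),"br1":((107,365),.09),"br2":((51,345),.09)}.items(): print(n,onz(t,*T(*a),z))
for n,(a,z) in {"steeltop":((556,331),.105),"br1":((507,397),.09),"br2":((456,445),.09)}.items(): print(n,onz(s,*S(*a),z))
for n,(a,z) in {"plug":((489,300),.063),"mid":((559,314),.062),"gear":((630,328),.066)}.items(): print(n,onz(t,*T(*a),z))
for n,(a,z) in {"plug":((531,136),.063),"gear":((594,62),.070),"shafttop":((597,2),.12)}.items(): print(n,onz(s,*S(*a),z))
print("lens",tri(ray(t,*T(243,95)),ray(s,*S(185,221))),onz(t,*T(243,95),.095),onz(s,*S(185,221),.095))
bolts=[onz(t,*T(*a),.062) for a in((470,237),(670,277),(651,391),(449,351))];print(np.round(bolts,4),np.mean(bolts,0),[np.linalg.norm(bolts[i]-bolts[i-1]) for i in range(4)])
foot=[onz(t,*T(*a),.0) for a in((221,22),(313,48),(286,152),(190,124))];print("camfoot",np.round(foot,4),[np.linalg.norm(foot[i]-foot[i-1]) for i in range(4)])
E
python3 m.py
```

```text
block rect ((206.5959014892578, 231.41094970703125), (60.39323425292969, 19.779953002929688), 20.556045532226562)
[[0.501  0.2947 0.05  ]
 [0.5521 0.2752 0.05  ]
 [0.4898 0.1184 0.05  ]
 [0.4392 0.1385 0.05  ]] [0.49552111 0.2067173  0.05      ] [np.float64(0.16794821935134924), np.float64(0.05471063864815197), np.float64(0.16877749816739382), np.float64(0.05445726142550915)]
steeltop [0.47485035 0.15877703 0.105     ]
br1 [0.49377716 0.20513556 0.09      ]
br2 [0.51273367 0.25517843 0.09      ]
steeltop [0.47317867 0.16674346 0.105     ]
br1 [0.49255294 0.21428015 0.09      ]
br2 [0.51135987 0.2610918  0.09      ]
plug [ 0.54666947 -0.14528655  0.063     ]
mid [ 0.53242314 -0.20967882  0.062     ]
gear [ 0.5179391  -0.27350154  0.066     ]
plug [ 0.54302728 -0.13434637  0.063     ]
gear [ 0.51346169 -0.25355332  0.07      ]
shafttop [ 0.51370015 -0.25989747  0.12      ]
lens (array([0.73727353, 0.07802976, 0.09240665]), [np.float64(0.00023768035087568746), np.float64(0.00023768035087577092)]) [0.73690856 0.07811476 0.095     ] [0.73526378 0.08192353 0.095     ]
[[ 0.6057 -0.1303  0.062 ]
 [ 0.5645 -0.3145  0.062 ]
 [ 0.46   -0.2909  0.062 ]
 [ 0.5005 -0.1066  0.062 ]] [ 0.53269033 -0.21055583  0.062     ] [np.float64(0.10783157085893218), np.float64(0.18872319129948809), np.float64(0.10721787598689154), np.float64(0.18864756030524096)]
camfoot [[0.8333 0.0977 0.    ]
 [0.8051 0.0069 0.    ]
 [0.7008 0.0363 0.    ]
 [0.7308 0.1303 0.    ]] [np.float64(0.10760126152703893), np.float64(0.09511153160508859), np.float64(0.10827586815419392), np.float64(0.09857058323891614)]
```

```bash
python3 -m pendant '[{"travel":[0.366,0.645,0],"yaw":0.97},{"travel":[0.366,0.645,0],"yaw":0.97},{"travel":[0.366,0.645,0],"yaw":0.97},{"travel":[0.366,0.645,0],"yaw":0.97},{"travel":[0.366,0.645,0],"yaw":0.97},{"travel":[0.366,0.645,0],"yaw":0.97},{"travel":[0.366,0.645,0],"yaw":0.97},{"travel":[0.366,0.645,0],"yaw":0.97}]' 0
```

```text
clock: 1.05
ee_pos: [0.3088, -0.1378, 0.2314]
eef_rot: [2.598, 1.766, 0.0]
contact_force: [0.6, -0.7, -0.1]
gripper_width: 1.002
```

```bash
python3 -m pendant '[{"travel":[0.1675,0.296,0],"yaw":0},{"travel":[0.1675,0.296,0],"yaw":0},{"travel":[0.1675,0.296,0],"yaw":0},{"travel":[0.1675,0.296,0],"yaw":0},{"travel":[0.1675,0.296,0],"yaw":0},{"travel":[0.1675,0.296,0],"yaw":0},{"travel":[0.1675,0.296,0],"yaw":0},{"travel":[0.1675,0.296,0],"yaw":0}]' && python3 - <<'E'
from h import *
s,T=shot("wrist");cv2.imwrite("pics/w1.png",s["color"][:,:,::-1]);np.savez("w1.npz",TT=T,**s)
print(T.round(4), proj(s,[.4763,.1584,.105],T),proj(s,[.4763,.1584,.05],T))
E
```

```text
clock: 1.85
ee_pos: [0.4782, 0.1624, 0.2303]
eef_rot: [-2.593, -1.773, -0.002]
contact_force: [-0.5, 0.3, -0.3]
gripper_width: 1.0
[[ 3.625e-01  9.320e-01  7.000e-04  4.782e-01]
 [ 9.320e-01 -3.625e-01  1.000e-03  1.624e-01]
 [ 1.200e-03  3.000e-04 -1.000e+00  2.303e-01]
 [ 0.000e+00  0.000e+00  0.000e+00  1.000e+00]] (np.float64(246.20846000668803), np.float64(195.85374314495618)) (np.float64(246.3844679035064), np.float64(182.1380805787505))
```

View pics/w1.png

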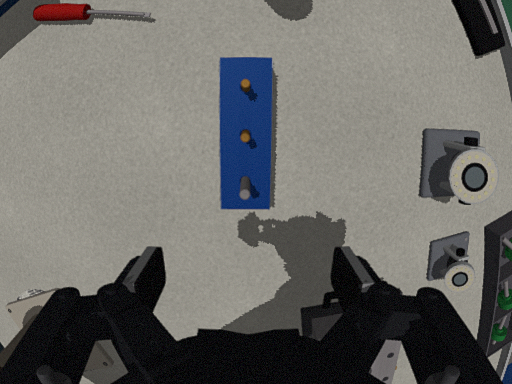

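```bash
python3 - <<'E'
from h import *
s=dict(np.load("w1.npz"));T=s["TT"]
for k in("vertical_fov","cx","cy"):s[k]=float(s[k])
crop(s,"w1c.png",210,120,290,220,6)
crop(s,"w1d.png",410,120,510,220,6)
E
```

```text
(no output)
```

View pics/w1c.png

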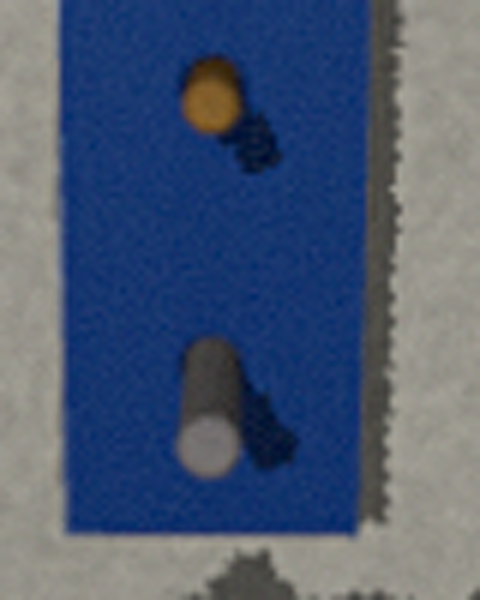

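View pics/w1d.png

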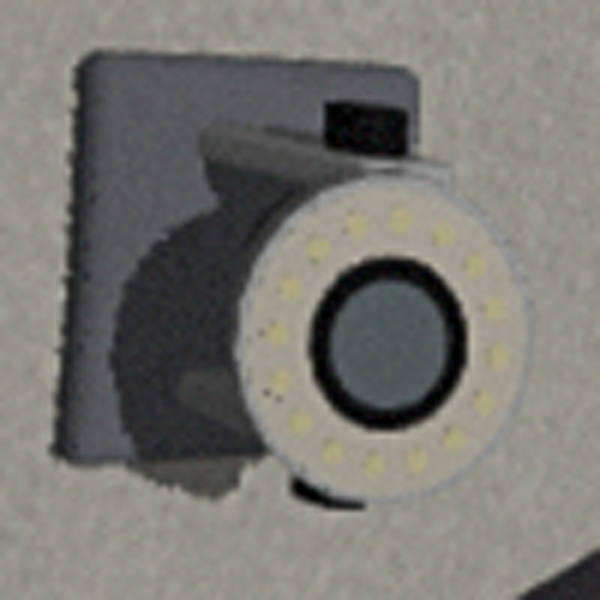

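```bash
cat >> h.py <<'E'
def load(n):
    s=dict(np.load(n))
    for k in("vertical_fov","cx","cy"):s[k]=float(s[k])
    return s
def uc(u0,v0,k,x,y): return u0+(x+.5)/k-.5, v0+(y+.5)/k-.5
E
sed -i 's#^T=.*#T=lambda u,v:uc(170,110,3,u,v)#;s#^S=.*#S=lambda u,v:uc(150,140,4,u,v)#' m.py; python3 m.py
python3 - <<'E'
from h import *
s=load("w1.npz");T=s["TT"]
print("shaft top",onz(s,*uc(210,120,6,209,446),.105,T))
print("brass",onz(s,*uc(210,120,6,212,103),.09,T))
print("lens",onz(s,*uc(410,120,6,388,342),.095,T))
t=load("t.npz");S=load("s.npz")
print(tri(ray(s,*uc(410,120,6,388,342),T),ray(t,*uc(170,110,3,243,95)),ray(S,*uc(150,140,4,185,221))))
E
```

```text
block rect ((206.5959014892578, 231.41094970703125), (60.39323425292969, 19.779953002929688), 20.556045532226562)
[[0.501  0.2947 0.05  ]
 [0.5521 0.2752 0.05  ]
 [0.4898 0.1184 0.05  ]
 [0.4392 0.1385 0.05  ]] [0.49552111 0.2067173  0.05      ] [np.float64(0.16794821935134924), np.float64(0.05471063864815197), np.float64(0.16877749816739382), np.float64(0.05445726142550915)]
steeltop [0.47574792 0.15964799 0.105     ]
br1 [0.49468912 0.20602267 0.09      ]
br2 [0.51364845 0.25607084 0.09      ]
steeltop [0.47427768 0.16546278 0.105     ]
br1 [0.49364119 0.21312537 0.09      ]
br2 [0.5124305  0.26003948 0.09      ]
plug [ 0.54761386 -0.14440075  0.063     ]
mid [ 0.53336637 -0.20879823  0.062     ]
gear [ 0.51887729 -0.27262984  0.066     ]
plug [ 0.54456243 -0.13642378  0.063     ]
gear [ 0.51505801 -0.25601948  0.07      ]
shafttop [ 0.51529814 -0.2625328   0.12      ]
lens (array([0.73782887, 0.07893322, 0.09406135]), [np.float64(0.0002515920433609411), np.float64(0.0002515920433608884)]) [0.73785918 0.07900945 0.095     ] [0.73691954 0.08035237 0.095     ]
[[ 0.6067 -0.1294  0.062 ]
 [ 0.5655 -0.3136  0.062 ]
 [ 0.4609 -0.29    0.062 ]
 [ 0.5015 -0.1057  0.062 ]] [ 0.53363363 -0.20967528  0.062     ] [np.float64(0.10784765703280912), np.float64(0.18874112648006475), np.float64(0.10723384231218443), np.float64(0.18866526815227036)]
camfoot [[0.8344 0.0987 0.    ]
 [0.8061 0.0079 0.    ]
 [0.7019 0.0373 0.    ]
 [0.7318 0.1312 0.    ]] [np.float64(0.10761653187120512), np.float64(0.09512163655392882), np.float64(0.10829162419134128), np.float64(0.09858105540288399)]
shaft top [0.47542771 0.16075931 0.105     ]
brass [0.49470127 0.20900085 0.09      ]
lens [0.73646481 0.08004042 0.095     ]
(array([0.73778749, 0.0790402 , 0.09382714]), [np.float64(0.00036568896344805856), np.float64(0.00033688839126493384), np.float64(0.0003177894703039576)])
```

```bash
python3 -m pendant '[{"travel":[-0.003,-0.002,-0.05],"yaw":0},{"travel":[-0.003,-0.002,-0.09],"yaw":0},{"travel":[-0.003,-0.002,-0.13],"yaw":0},{"travel":[-0.003,-0.002,-0.16],"yaw":0},{"travel":[-0.003,-0.002,-0.166],"yaw":0},{"travel":[-0.003,-0.002,-0.166],"yaw":0},{"travel":[-0.003,-0.002,-0.166],"yaw":0}]' 0 40 && python3 - <<'E'
from h import *
s,T=shot("wrist");cv2.imwrite("pics/w2.png",s["color"][:,:,::-1]);np.savez("w2.npz",TT=T,**s)
E
```

```text
clock: 2.6
ee_pos: [0.475, 0.1581, 0.0661]
eef_rot: [2.594, 1.77, 0.002]
contact_force: [0.3, -0.4, -0.1]
gripper_width: 0.998
```

View pics/w2.png

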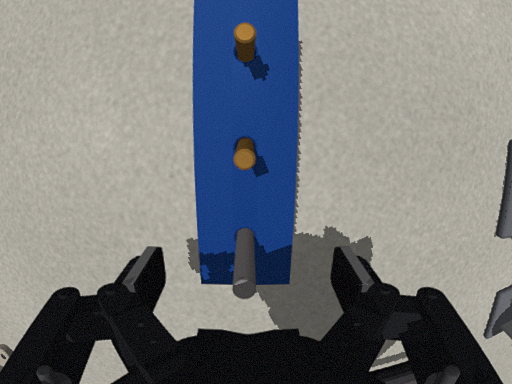

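```bash
python3 -m pendant '[{"travel":[0,0.002,-0.002],"yaw":0},{"travel":[0,0.002,-0.002],"yaw":0},{"travel":[0,0.002,-0.002],"yaw":0},{"travel":[0,0.002,-0.002],"yaw":0},{"travel":[0,0.002,-0.002],"yaw":0},{"travel":[0,0.002,-0.002],"yaw":0},{"travel":[0,0.002,-0.002],"yaw":0},{"travel":[0,0.002,-0.002],"yaw":0}]' 1 60; python3 -m pendant '[{"travel":[0,0,0],"yaw":0},{"travel":[0,0,0],"yaw":0}]'
```

```text
clock: 3.45
ee_pos: [0.475, 0.1606, 0.0646]
eef_rot: [2.594, 1.771, 0.004]
contact_force: [-2.1, 1.1, 3.0]
gripper_width: 0.099
clock: 3.65
ee_pos: [0.475, 0.1606, 0.0646]
eef_rot: [2.594, 1.771, 0.003]
contact_force: [-1.7, 0.9, 3.1]
gripper_width: 0.097
```

```bash
python3 -m pendant '[{"travel":[0,0,0.03],"yaw":0},{"travel":[0,0,0.07],"yaw":0},{"travel":[0,0,0.11],"yaw":0},{"travel":[0.01,-0.04,0.14],"yaw":0},{"travel":[0.02,-0.09,0.145],"yaw":0.15},{"travel":[0.03,-0.14,0.145],"yaw":0.15},{"travel":[0.03,-0.19,0.145],"yaw":0.15},{"travel":[0.03,-0.19,0.145],"yaw":0.15}]'; python3 -m pendant '[{"travel":[0.01,-0.06,0],"yaw":0},{"travel":[0.02,-0.12,0],"yaw":0},{"travel":[0.028,-0.18,0],"yaw":0},{"travel":[0.028,-0.18,0],"yaw":0},{"travel":[0.028,-0.18,0],"yaw":0},{"travel":[0.028,-0.18,0],"yaw":0}]'
```

```text
clock: 4.45
ee_pos: [0.5052, -0.0344, 0.2093]
eef_rot: [2.459, 1.951, 0.001]
contact_force: [-0.3, -0.0, -0.5]
gripper_width: 0.101
clock: 5.05
ee_pos: [0.533, -0.2148, 0.2084]
eef_rot: [2.462, 1.95, 0.001]
contact_force: [-0.3, 0.9, -0.3]
gripper_width: 0.098
```

```bash
python3 - <<'E'
from h import *
s,T=shot("wrist");cv2.imwrite("pics/w3.png",s["color"][:,:,::-1]);np.savez("w3.npz",TT=T,**s)
print(T.round(4))
for p in([.5333,-.209,.05],[.5333,-.209,.062],[.5187,-.273,.12]):print(proj(s,p,T))
E
```

```text
[[ 2.292e-01  9.734e-01  1.000e-03  5.330e-01]
 [ 9.734e-01 -2.292e-01 -5.000e-04 -2.148e-01]
 [-3.000e-04  1.100e-03 -1.000e+00  2.084e-01]
 [ 0.000e+00  0.000e+00  0.000e+00  1.000e+00]]
(np.float64(245.4873352408862), np.float64(177.11111551396868))
(np.float64(245.42650165308373), np.float64(179.7437521970155))
(np.float64(245.84450201676006), np.float64(267.3414925288949))
```

View pics/w3.png

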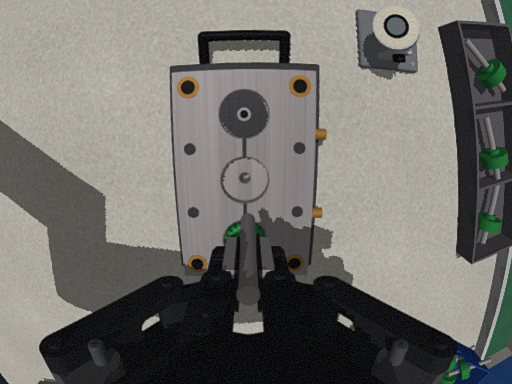

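```bash
python3 - <<'E'
from h import *
s=load("w3.npz");T=s["TT"]
crop(s,"w3c.png",205,90,290,310,4) if 0 else crop(s,"w3c.png",205,145,290,245,6)
foot=T[:3,3]+T[:3,2]*0.0546; top=T[:3,3]-T[:3,2]*0.0404
print(proj(s,foot,T),proj(s,top,T))
E
```

```text
(np.float64(246.3313468463134), np.float64(217.390729495637)) (np.float64(245.61892338460615), np.float64(297.14289997429887))
```

View pics/w3c.png

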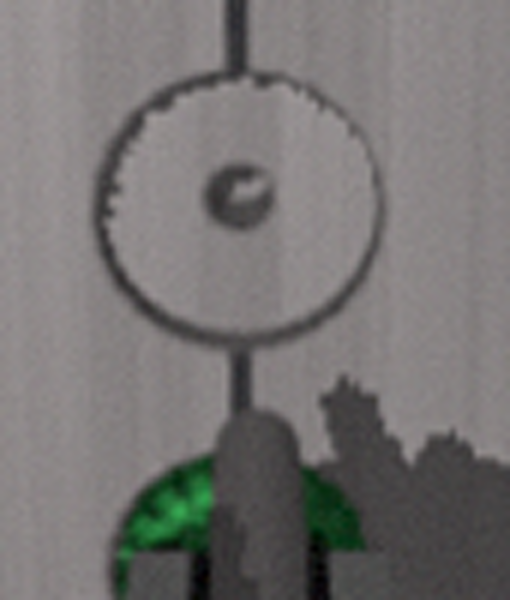

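```bash
python3 - <<'E'
from h import *
s=load("w3.npz");T=s["TT"]
Ti=np.linalg.inv(T)
ap=onz(s,*uc(205,145,6,258,408),T[2,3]-.0546+.002,T)
pt=(Ti@np.r_[ap,1])[:3];print("apex in tool",pt,"-> foot axis tool", pt-[.005,0,0])
foot=(T@np.r_[pt[0]-.005,pt[1],.0546,1])[:3]
b=onz(s,*uc(205,145,6,239,196),.05,T);r=onz(s,*uc(205,145,6,240,209),.062,T)
print("foot",foot,"bore",b,"rim",r)
print("move",b-foot,r-foot)
for p in([pt[0]-.005,pt[1],-.0404],): print(proj(s,(T@np.r_[p,1])[:3],T))
E

```

```text
apex in tool [0.00429176 0.00088159 0.05259985] -> foot axis tool [-0.00070824  0.00088159  0.05259985]
foot [ 0.53373796 -0.21575853  0.15375213] bore [ 0.53218979 -0.20888811  0.05      ] rim [ 0.53256221 -0.20848212  0.062     ]
move [-0.00154817  0.00687042 -0.10375213] [-0.00117575  0.00727641 -0.09175213]
(np.float64(247.76224838550317), np.float64(298.50955010942386))
```

```bash
python3 -m pendant '[{"travel":[-0.0014,0.007,-0.02],"yaw":0},{"travel":[-0.0014,0.007,-0.05],"yaw":0},{"travel":[-0.0014,0.007,-0.075],"yaw":0},{"travel":[-0.0014,0.007,-0.085],"yaw":0},{"travel":[-0.0014,0.007,-0.085],"yaw":0},{"travel":[-0.0014,0.007,-0.085],"yaw":0}]'; python3 - <<'E'
from h import *
s,T=shot("wrist");np.savez("w4.npz",TT=T,**s)
print(T[:3,3].round(4)); crop(s,"w4c.png",205,145,290,245,6)
a,_=shot("side");crop(a,"s4.png",230,120,350,210,6)
E
```

```text
clock: 5.7
ee_pos: [0.5323, -0.2064, 0.1247]
eef_rot: [2.458, 1.952, 0.002]
contact_force: [0.2, 0.1, -0.8]
gripper_width: 0.103
[ 0.5323 -0.2064  0.1247]
```

View pics/w4c.png

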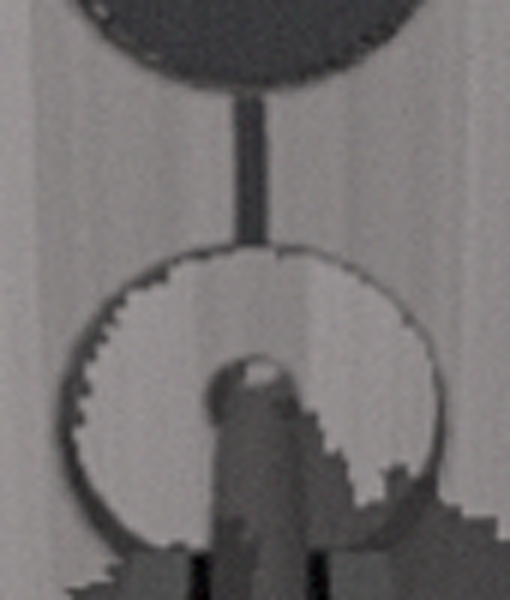

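View pics/s4.png

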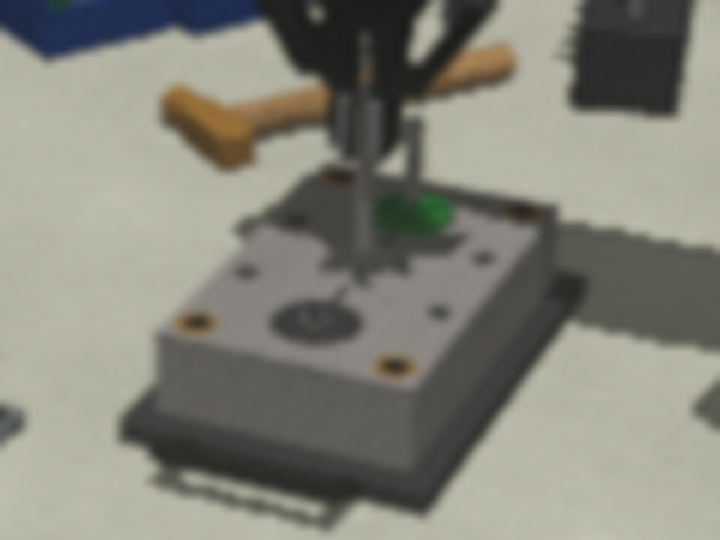

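```bash
python3 - <<'E'
from h import *
s=load("w4.npz");T=s["TT"];Ti=np.linalg.inv(T)
q=lambda x,y,z:(Ti@np.r_[onz(s,*uc(205,145,6,x,y),z,T),1])[:3]
zf=T[2,3]-.0546
print("apex",q(257,402,zf+.002)-[.005,0,0])
print("bore far",q(253,355,.05)-[.00575,0,0],"L",q(208,397,.05),"R",q(298,397,.05))
print("rim",q(254,243,.062)-[.024,0,0],q(60,410,.062),q(443,410,.062))
E
```

```text
apex [2.26415560e-05 7.65114697e-04 5.25999172e-02]
bore far [-0.00209323  0.00025953  0.07467857] L [-0.00199183 -0.0055202   0.0746661 ] R [-0.00201091  0.00602308  0.07469606]
rim [-0.00263398  0.00042506  0.06267102] [ 0.00047215 -0.02324588  0.06261897] [0.00039575 0.02343683 0.06274012]
```

```bash
python3 -m pendant '[{"travel":[-0.001,-0.002,0],"yaw":0},{"travel":[-0.001,-0.002,-0.006],"yaw":0},{"travel":[-0.001,-0.002,-0.012],"yaw":0},{"travel":[-0.001,-0.002,-0.018],"yaw":0},{"travel":[-0.001,-0.002,-0.022],"yaw":0},{"travel":[-0.001,-0.002,-0.026],"yaw":0},{"travel":[-0.001,-0.002,-0.026],"yaw":0}]'
```

```text
clock: 6.5
ee_pos: [0.5312, -0.2088, 0.0984]
eef_rot: [2.459, 1.952, 0.002]
contact_force: [-0.2, 0.2, -0.4]
gripper_width: 0.099
```

```bash
python3 -m pendant '[{"travel":[0,0,-0.006],"yaw":0},{"travel":[0,0,-0.011],"yaw":0},{"travel":[0,0,-0.015],"yaw":0},{"travel":[0,0,-0.018],"yaw":0},{"travel":[0,0,-0.018],"yaw":0}]'
```

```text
clock: 7.0
ee_pos: [0.5311, -0.2087, 0.08]
eef_rot: [2.459, 1.952, 0.002]
contact_force: [0.6, -0.1, -1.0]
gripper_width: 0.096
```

```bash
python3 -m pendant '[{"travel":[0,0,-0.001],"yaw":0},{"travel":[0,0,-0.002],"yaw":0},{"travel":[0,0,-0.003],"yaw":0},{"travel":[0,0,-0.003],"yaw":0}]'
```

```text
clock: 7.4
ee_pos: [0.5317, -0.209, 0.0794]
eef_rot: [2.458, 1.95, 0.003]
contact_force: [-3.8, 1.7, 11.2]
gripper_width: 0.098
```

```bash
python3 -m pendant '[{"travel":[0,0,0],"yaw":0},{"travel":[0,0,0],"yaw":0},{"travel":[0,0,0],"yaw":0},{"travel":[0,0,0],"yaw":0},{"travel":[0,0,0],"yaw":0}]' 0.4; python3 -m pendant '[{"travel":[0,0,0.03],"yaw":0},{"travel":[0,0,0.07],"yaw":0},{"travel":[0,0,0.115],"yaw":0},{"travel":[0,0,0.13],"yaw":0},{"travel":[0,0,0.13],"yaw":0}]';  python3 - <<'E'
from h import *
s,T=shot("wrist");cv2.imwrite("pics/w5.png",s["color"][:,:,::-1]);np.savez("w5.npz",TT=T,**s)
print(T.round(4))
E
```

```text
clock: 7.9
ee_pos: [0.5315, -0.2089, 0.079]
eef_rot: [2.458, 1.951, 0.003]
contact_force: [0.5, -0.9, 0.6]
gripper_width: 0.6
clock: 8.4
ee_pos: [0.5334, -0.2096, 0.2124]
eef_rot: [2.453, 1.947, 0.008]
contact_force: [0.2, -0.2, 0.1]
gripper_width: 0.598
[[ 0.2271  0.9738  0.01    0.5334]
 [ 0.9739 -0.2271 -0.0041 -0.2096]
 [-0.0017  0.0107 -0.9999  0.2124]
 [ 0.      0.      0.      1.    ]]
```

View pics/w5.png

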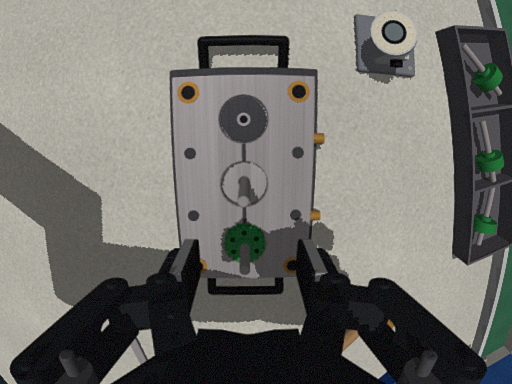

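```bash
python3 - <<'E'
from h import *
s=load("w5.npz");crop(s,"w5c.png",205,150,290,290,5)
E
```

```text
(no output)
```

View pics/w5c.png

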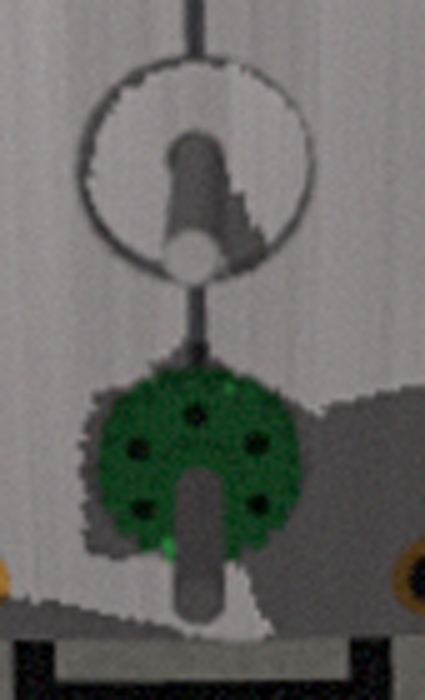

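```bash
python3 - <<'E'
from h import *
s=load("w5.npz");T=s["TT"]
print("mid top",onz(s,*uc(205,150,5,193,256),.12,T),"gear top",onz(s,*uc(205,150,5,199,600),.12,T))
b=onz(s,*uc(205,150,5,196,155),.05,T);print("mid base",b)
E
```

```text
mid top [ 0.53183275 -0.20884755  0.12      ] gear top [ 0.51770311 -0.27247618  0.12      ]
mid base [ 0.53236668 -0.20849343  0.05      ]
```

```bash
python3 -m pendant '[{"travel":[-0.0157,-0.0634,-0.02],"yaw":1.42},{"travel":[-0.0157,-0.0634,-0.02],"yaw":1.42},{"travel":[-0.0157,-0.0634,-0.02],"yaw":1.42},{"travel":[-0.0157,-0.0634,-0.02],"yaw":1.42},{"travel":[-0.0157,-0.0634,-0.02],"yaw":1.42},{"travel":[-0.0157,-0.0634,-0.02],"yaw":1.42},{"travel":[-0.0157,-0.0634,-0.02],"yaw":1.42},{"travel":[-0.0157,-0.0634,-0.02],"yaw":1.42}]';python3 -m pendant '[{"travel":[0,0,0],"yaw":0.22},{"travel":[0,0,0],"yaw":0.22},{"travel":[0,0,0],"yaw":0.22}]';python3 - <<'E'
from h import *
s,T=shot("wrist");cv2.imwrite("pics/w6.png",s["color"][:,:,::-1]);np.savez("w6.npz",TT=T,**s)
print(T.round(4),np.degrees(np.arctan2(T[1,0],T[0,0])),proj(s,[.5177,-.273,.12],T),manip.sense()["qpos"])
E
```

```text
clock: 9.25
ee_pos: [0.5151, -0.2719, 0.1868]
eef_rot: [-0.931, -2.998, -0.01]
contact_force: [0.3, -0.5, 0.1]
gripper_width: 0.601
clock: 9.55
ee_pos: [0.5137, -0.2711, 0.184]
eef_rot: [-0.595, -3.076, -0.012]
contact_force: [-0.3, -0.5, -1.0]
gripper_width: 0.599
[[-0.9278  0.373  -0.0065  0.5137]
 [ 0.3729  0.9278  0.0091 -0.2711]
 [ 0.0094  0.006  -0.9999  0.184 ]
 [ 0.      0.      0.      1.    ]] 158.10286369146812 (np.float64(246.78117371325283), np.float64(217.92990971231754)) [-0.48823048  0.43138215  0.15393428  1.30262079  0.00499488 -0.10460672]
```

View pics/w6.png

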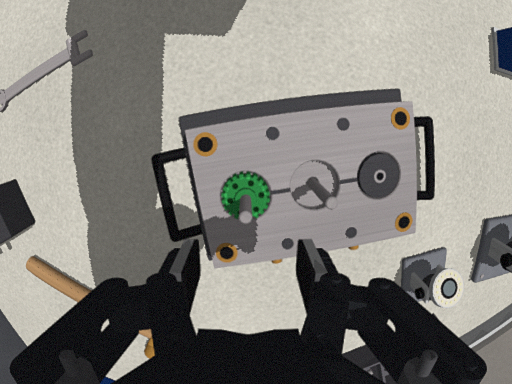

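```bash
python3 -m pendant '[{"travel":[0.004,-0.0015,0],"yaw":0},{"travel":[0.004,-0.0015,-0.03],"yaw":0},{"travel":[0.004,-0.0015,-0.06],"yaw":0},{"travel":[0.004,-0.0015,-0.09],"yaw":0},{"travel":[0.004,-0.0015,-0.102],"yaw":0},{"travel":[0.004,-0.0015,-0.102],"yaw":0},{"travel":[0.004,-0.0015,-0.102],"yaw":0}]';python3 - <<'E'
from h import *
s,T=shot("wrist");cv2.imwrite("pics/w7.png",s["color"][:,:,::-1]);np.savez("w7.npz",TT=T,**s)
print(T.round(4))
a,_=shot("side");crop(a,"s7.png",240,110,340,210,6)
E
```

```text
clock: 10.3
ee_pos: [0.5186, -0.2731, 0.0832]
eef_rot: [-0.598, -3.078, -0.011]
contact_force: [0.6, 0.0, 0.8]
gripper_width: 0.602
[[-0.9272  0.3746 -0.0049  0.5186]
 [ 0.3746  0.9272  0.0082 -0.2731]
 [ 0.0076  0.0058 -1.      0.0832]
 [ 0.      0.      0.      1.    ]]
```

View pics/w7.png

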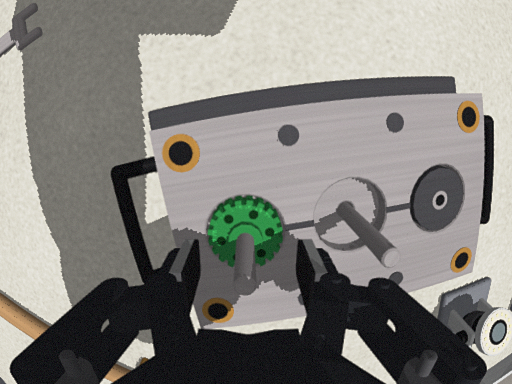

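View pics/s7.png

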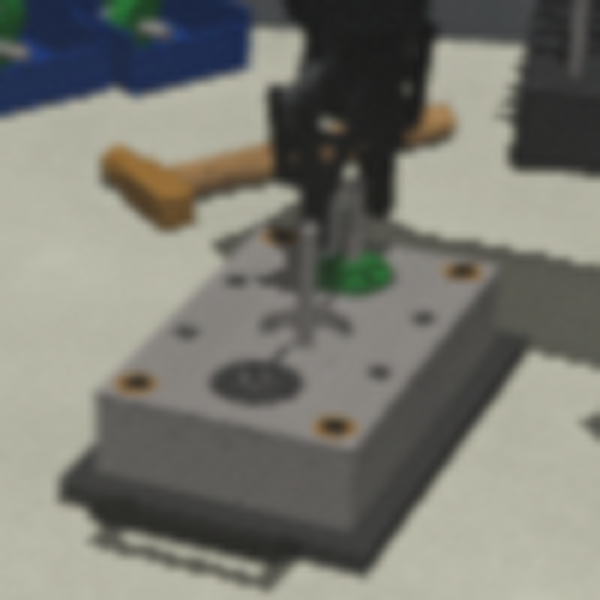

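```bash
python3 -m pendant '[{"travel":[0,0,-0.0015],"yaw":0},{"travel":[0,0,-0.0015],"yaw":0},{"travel":[0,0,-0.0015],"yaw":0},{"travel":[0,0,-0.0015],"yaw":0},{"travel":[0,0,-0.0015],"yaw":0},{"travel":[0,0,-0.0015],"yaw":0}]' 1 40;python3 -m pendant '[{"travel":[0,0,0.01],"yaw":0},{"travel":[0,0,0.03],"yaw":0},{"travel":[0,0,0.06],"yaw":0},{"travel":[0,0,0.10],"yaw":0},{"travel":[0,0,0.12],"yaw":0},{"travel":[0,0,0.12],"yaw":0}]'; python3 - <<'E'
from h import *
s,T=shot("wrist");cv2.imwrite("pics/w8.png",s["color"][:,:,::-1]);np.savez("w8.npz",TT=T,**s)
print(T.round(4))
E
```

```text
clock: 11.0
ee_pos: [0.5195, -0.274, 0.0833]
eef_rot: [-0.599, -3.081, -0.009]
contact_force: [-0.4, -2.6, 2.3]
gripper_width: 0.103
clock: 11.6
ee_pos: [0.5215, -0.2744, 0.2077]
eef_rot: [0.598, 3.08, 0.007]
contact_force: [0.5, -0.0, -1.2]
gripper_width: 0.105
[[-0.9272  0.3744  0.0048  0.5215]
 [ 0.3744  0.9272  0.0035 -0.2744]
 [-0.0032  0.0051 -1.      0.2077]
 [ 0.      0.      0.      1.    ]]
```

View pics/w8.png

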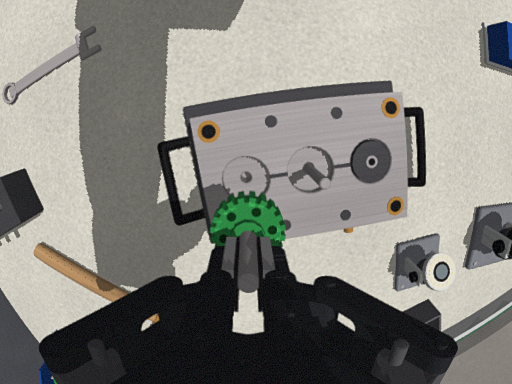

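```bash
python3 -m pendant '[{"travel":[0,0.05,0],"yaw":0},{"travel":[0,0.1,0],"yaw":0},{"travel":[0,0.15,0],"yaw":0},{"travel":[0,0.2,0],"yaw":0},{"travel":[0,0.25,0],"yaw":0},{"travel":[0,0.3,0],"yaw":0},{"travel":[0,0.35,0],"yaw":0},{"travel":[0,0.39,0],"yaw":0}]'; python3 -m pendant '[{"travel":[0,0,0],"yaw":0},{"travel":[0,0,0],"yaw":0}]'
```

```text
clock: 12.45
ee_pos: [0.5184, 0.1187, 0.2031]
eef_rot: [-0.596, -3.081, -0.007]
contact_force: [0.2, 0.1, -0.8]
gripper_width: 0.108
clock: 12.65
ee_pos: [0.5167, 0.1197, 0.201]
eef_rot: [-0.59, -3.077, -0.004]
contact_force: [-0.8, -0.6, -0.9]
gripper_width: 0.106
```

```bash
python3 -m pendant '[{"travel":[0.0034,0.0226,0],"yaw":0},{"travel":[0.0034,0.0226,-0.03],"yaw":0},{"travel":[0.0034,0.0226,-0.06],"yaw":0},{"travel":[0.0034,0.0226,-0.09],"yaw":0},{"travel":[0.0034,0.0226,-0.101],"yaw":0},{"travel":[0.0034,0.0226,-0.101],"yaw":0},{"travel":[0.0034,0.0226,-0.101],"yaw":0}]' 1 20;python3 - <<'E'
from h import *
s,T=shot("wrist");cv2.imwrite("pics/w9.png",s["color"][:,:,::-1]);np.savez("w9.npz",TT=T,**s)
print(T.round(4))
a,_=shot("side");crop(a,"s9.png",200,140,330,240,6)
E
```

```text
clock: 13.35
ee_pos: [0.5206, 0.1417, 0.1007]
eef_rot: [-0.592, -3.077, -0.005]
contact_force: [0.5, 0.2, 0.0]
gripper_width: 0.105
[[-0.9285  0.3713 -0.007   0.5206]
 [ 0.3713  0.9285  0.0046  0.1417]
 [ 0.0082  0.0016 -1.      0.1007]
 [ 0.      0.      0.      1.    ]]
```

View pics/w9.png

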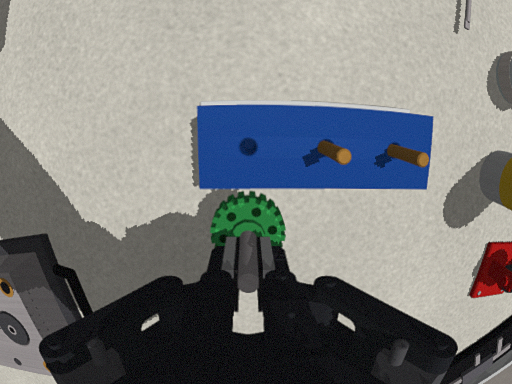

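View pics/s9.png

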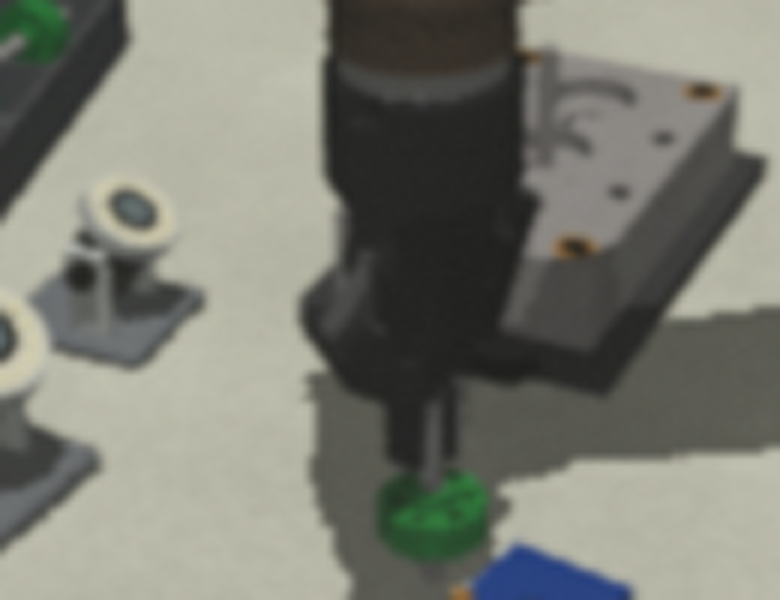

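```bash
python3 -m pendant '[{"travel":[-0.007,0.0028,0],"yaw":0},{"travel":[-0.0125,0.005,0],"yaw":0},{"travel":[-0.016,0.0063,0],"yaw":0},{"travel":[-0.0185,0.0073,0],"yaw":0},{"travel":[-0.021,0.0083,0],"yaw":0},{"travel":[-0.0235,0.0093,0],"yaw":0},{"travel":[-0.0258,0.0102,0],"yaw":0}]' 1 20;python3 - <<'E'
from h import *
s,T=shot("wrist");cv2.imwrite("pics/w10.png",s["color"][:,:,::-1]);np.savez("w10.npz",TT=T,**s)
print(T.round(4))
a,_=shot("side");crop(a,"s10.png",200,140,330,240,6)
E
```

```text
clock: 14.15
ee_pos: [0.4985, 0.1518, 0.103]
eef_rot: [0.594, 3.083, 0.005]
contact_force: [5.1, -2.5, -0.8]
gripper_width: 0.102
[[-0.9285  0.3714  0.0025  0.4985]
 [ 0.3714  0.9285  0.003   0.1518]
 [-0.0012  0.0037 -1.      0.103 ]
 [ 0.      0.      0.      1.    ]]
```

View pics/w10.png

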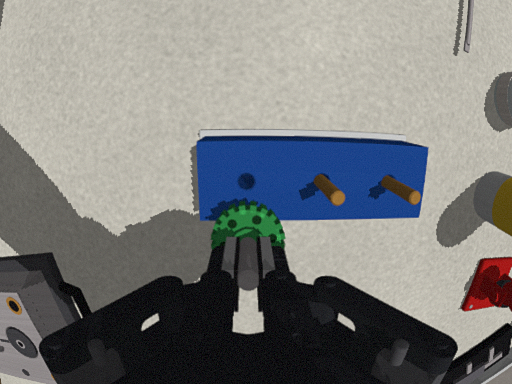

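View pics/s10.png

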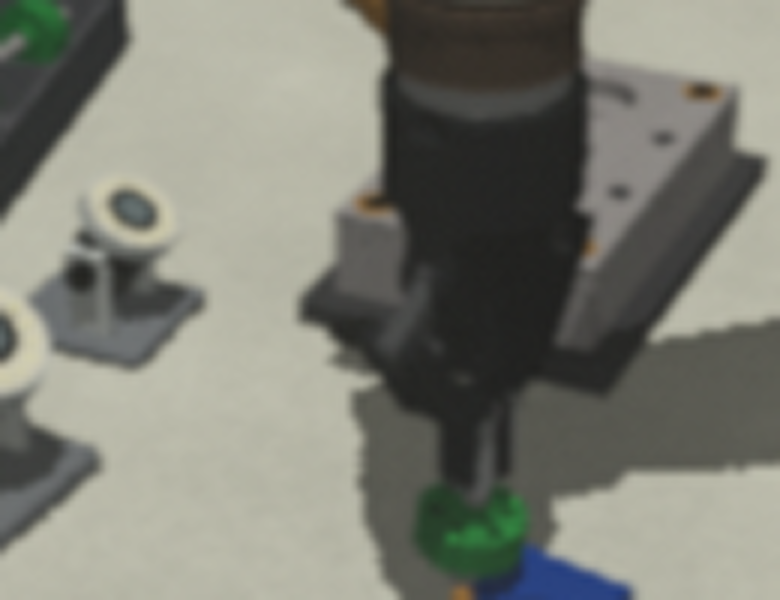

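```bash
python3 -m pendant '[{"travel":[-0.0025,0.001,-0.002],"yaw":0},{"travel":[-0.005,0.002,-0.003],"yaw":0},{"travel":[-0.0075,0.003,-0.003],"yaw":0},{"travel":[-0.010,0.004,-0.004],"yaw":0},{"travel":[-0.0125,0.005,-0.005],"yaw":0},{"travel":[-0.0143,0.0057,-0.005],"yaw":0},{"travel":[-0.0143,0.0057,-0.005],"yaw":0}]';python3 - <<'E'
from h import *
s,T=shot("wrist");cv2.imwrite("pics/w11.png",s["color"][:,:,::-1]);np.savez("w11.npz",TT=T,**s)
print(T.round(4))
E
```

```text
clock: 14.95
ee_pos: [0.487, 0.1572, 0.0998]
eef_rot: [0.593, 3.076, 0.005]
contact_force: [4.6, -2.0, 2.5]
gripper_width: 0.099
[[-0.9283  0.3717  0.0099  0.487 ]
 [ 0.3717  0.9284  0.0017  0.1572]
 [-0.0086  0.0052 -0.9999  0.0998]
 [ 0.      0.      0.      1.    ]]
```

View pics/w11.png

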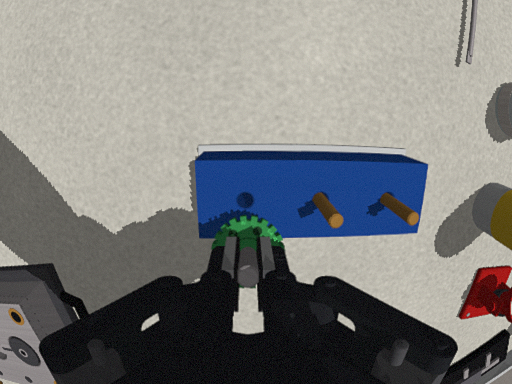

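```bash
python3 -m pendant '[{"travel":[-0.004,0.0015,-0.002],"yaw":0},{"travel":[-0.0065,0.0025,-0.004],"yaw":0},{"travel":[-0.009,0.0035,-0.005],"yaw":0},{"travel":[-0.0115,0.0045,-0.006],"yaw":0},{"travel":[-0.014,0.0055,-0.007],"yaw":0},{"travel":[-0.015,0.006,-0.007],"yaw":0},{"travel":[-0.015,0.006,-0.007],"yaw":0}]';python3 - <<'E'
from h import *
s,T=shot("wrist");cv2.imwrite("pics/w12.png",s["color"][:,:,::-1]);np.savez("w12.npz",TT=T,**s)
print(T.round(4))
a,_=shot("side");crop(a,"s12.png",200,140,330,240,6)
E
```

```text
clock: 15.7
ee_pos: [0.4754, 0.1626, 0.0948]
eef_rot: [0.593, 3.067, 0.005]
contact_force: [5.0, -3.3, 2.3]
gripper_width: 0.102
[[-9.279e-01  3.724e-01  1.830e-02  4.754e-01]
 [ 3.725e-01  9.280e-01 -1.000e-04  1.626e-01]
 [-1.700e-02  6.700e-03 -9.998e-01  9.480e-02]
 [ 0.000e+00  0.000e+00  0.000e+00  1.000e+00]]
```

View pics/w12.png

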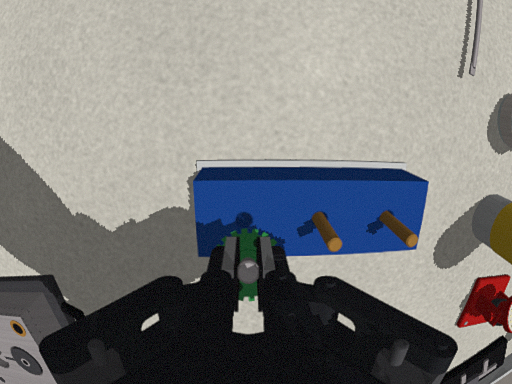

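View pics/s12.png

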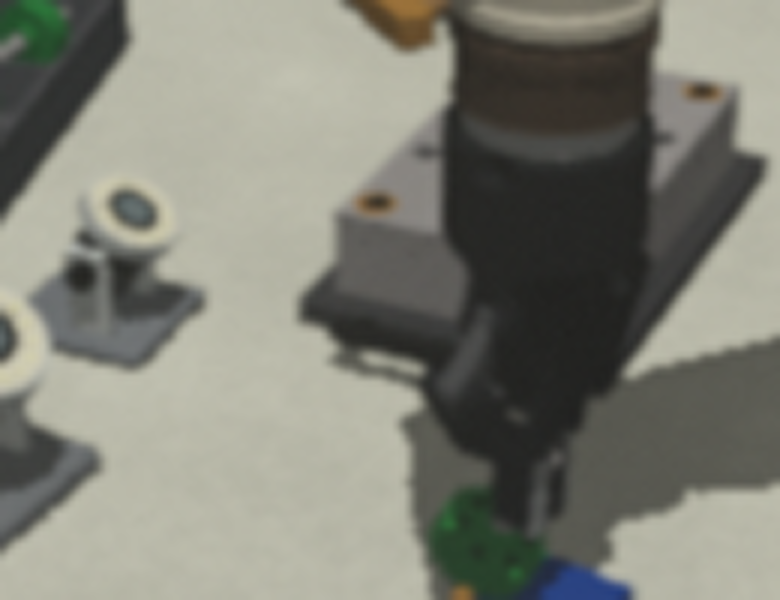

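```bash
python3 -m pendant '[{"travel":[0,0,0],"yaw":0},{"travel":[0.006,-0.0025,0],"yaw":0},{"travel":[0.012,-0.005,0.005],"yaw":0},{"travel":[0.0186,-0.0074,0.02],"yaw":0},{"travel":[0.03,-0.012,0.05],"yaw":0},{"travel":[0.05,-0.02,0.09],"yaw":0},{"travel":[0.07,-0.03,0.12],"yaw":0},{"travel":[0.07,-0.03,0.12],"yaw":0}]' 1 80;python3 - <<'E'
from h import *
s,T=shot("wrist");cv2.imwrite("pics/w13.png",s["color"][:,:,::-1]);np.savez("w13.npz",TT=T,**s)
print(T.round(4))
a,_=shot("side");np.savez("s13.npz",**a);crop(a,"s13.png",170,110,300,240,6)
E
```

```text
clock: 16.6
ee_pos: [0.5504, 0.1323, 0.22]
eef_rot: [0.594, 3.057, 0.012]
contact_force: [0.6, 0.6, -1.1]
gripper_width: 0.092
[[-0.9269  0.3742  0.0285  0.5504]
 [ 0.3744  0.9273  0.0022  0.1323]
 [-0.0256  0.0127 -0.9996  0.22  ]
 [ 0.      0.      0.      1.    ]]
```

View pics/w13.png

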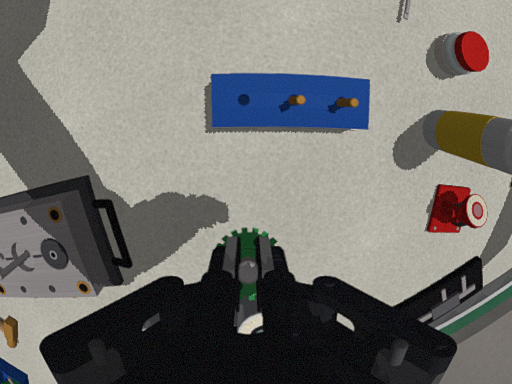

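View pics/s13.png

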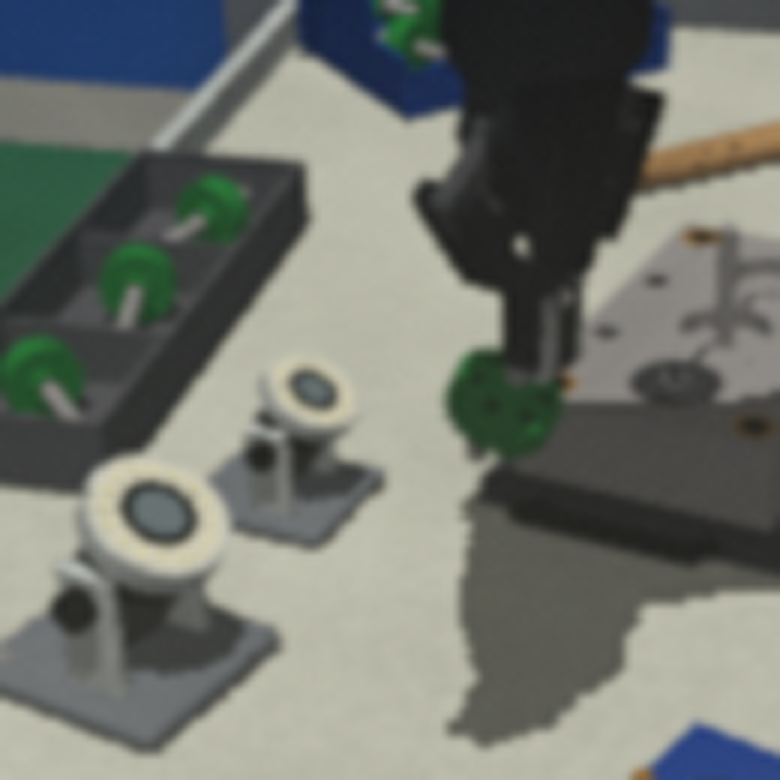

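```bash
python3 -m pendant '[{"travel":[0.04,-0.01,0.0],"yaw":0.087},{"travel":[0.08,-0.02,0],"yaw":0.087},{"travel":[0.11,-0.03,0],"yaw":0.087},{"travel":[0.11,-0.03,0],"yaw":0.087},{"travel":[0.11,-0.03,0],"yaw":0.087},{"travel":[0.11,-0.03,0],"yaw":0.087}]';python3 - <<'E'
from h import *
s,T=shot("wrist");cv2.imwrite("pics/w14.png",s["color"][:,:,::-1]);np.savez("w14.npz",TT=T,**s)
print(T.round(4),np.degrees(np.arctan2(T[1,0],T[0,0])))
a,_=shot("side");np.savez("s14.npz",**a);crop(a,"s14.png",160,100,260,240,5)
a,_=shot("top");np.savez("t14.npz",**a);crop(a,"t14.png",200,80,320,200,6)
E
```

```text
clock: 17.3
ee_pos: [0.6539, 0.103, 0.2137]
eef_rot: [0.459, 3.094, 0.007]
contact_force: [-0.6, 0.5, -0.8]
gripper_width: 0.095
[[-0.9568  0.2903  0.0146  0.6539]
 [ 0.2904  0.9569  0.002   0.103 ]
 [-0.0134  0.0062 -0.9999  0.2137]
 [ 0.      0.      0.      1.    ]] 163.1167384355183
```

View pics/s14.png

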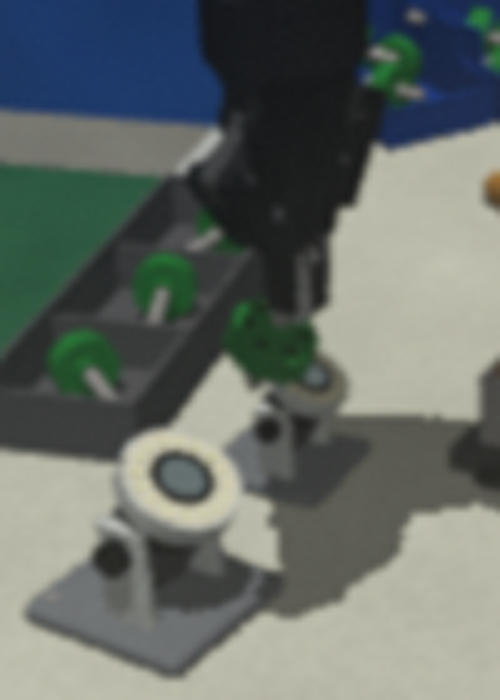

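View pics/t14.png

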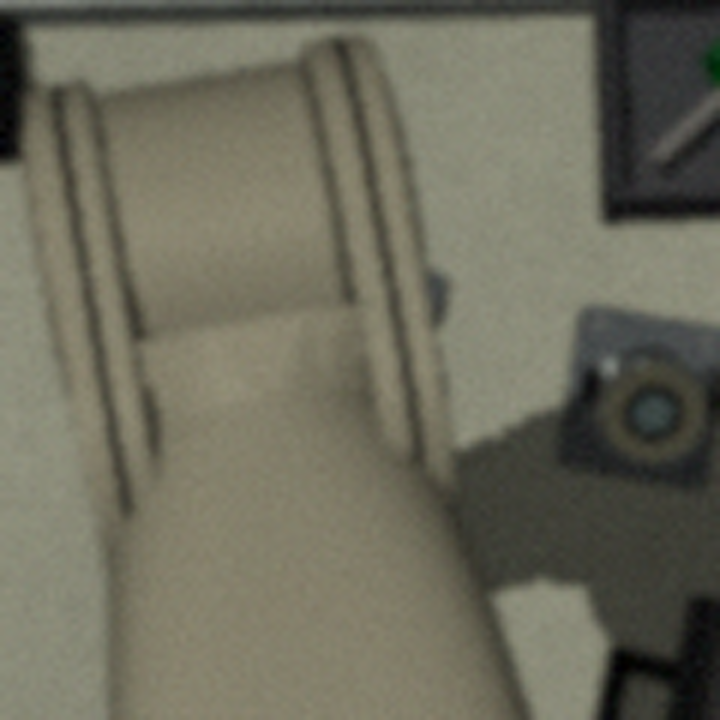

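View pics/w14.png

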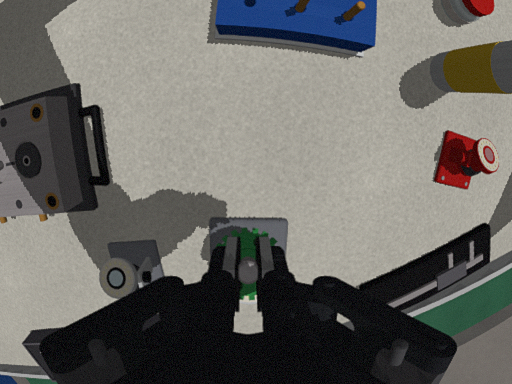

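```bash
python3 - <<'E'
from h import *
s=load("s14.npz");crop(s,"s14b.png",195,145,240,190,16)
w=load("w14.npz");crop(w,"w14b.png",195,210,305,310,7)
E
```

```text
(no output)
```

View pics/s14b.png

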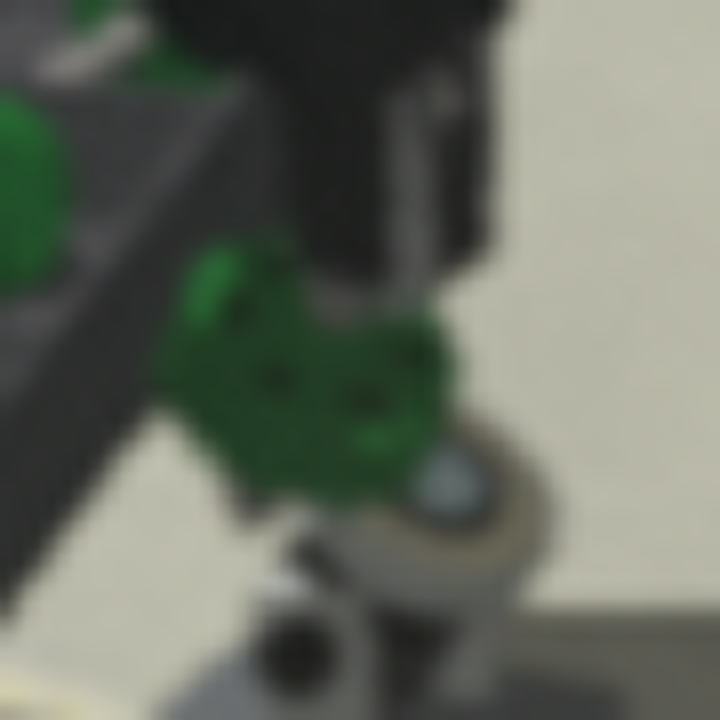

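View pics/w14b.png

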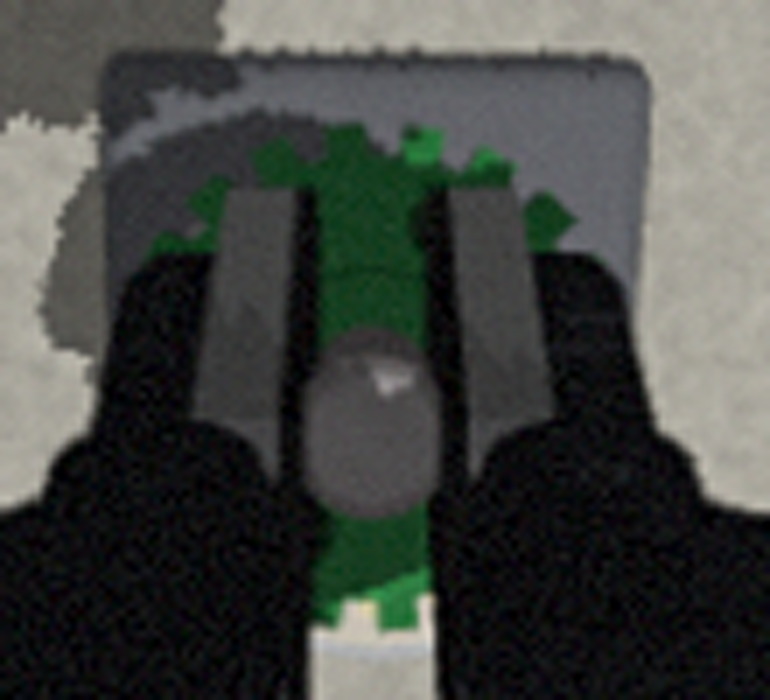

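```bash
cat > fit.py <<'E'
from h import *
from scipy.optimize import least_squares
def fit(n,vt,vf,vb,y0=.0015,R=.022,verbose=True):
    s=load(n);I=np.eye(4)
    def pts(p):
        gx,th=p;up=np.array([np.sin(th),0,-np.cos(th)]);pe=np.array([np.cos(th),0,np.sin(th)])
        G=np.array([gx,y0,-.019]);C=G-.0443*up
        P=lambda q:proj(s,q,I)[1]
        return np.array([P(G+.0177*up),min(P(C+R*pe+k*up) for k in(.008,-.008)),max(P(C-R*pe+k*up) for k in(.008,-.008))]),C,up
    r=least_squares(lambda p:pts(p)[0]-[vt,vf,vb],[0,.5])
    T=s["TT"];_,C,up=pts(r.x)
    print("gx",r.x[0],"th",np.degrees(r.x[1]),"res px",r.fun)
    uw=T[:3,:3]@up;Cw=(T@np.r_[C,1])[:3]
    print("axis lean",np.degrees(np.arccos(uw[2])),"az",np.degrees(np.arctan2(uw[1],uw[0])),"gear centre",Cw)
    return Cw,uw
if __name__=="__main__":
    v=lambda y:uc(195,210,7,0,y)[1]
    fit("w14.npz",v(440),v(125),v(630))
    fit("w14.npz",v(446),v(125),v(630))
    fit("w14.npz",v(440),v(129),v(625))
E
python3 fit.py
```

```text
gx 0.00025969406394989007 th 25.555483808070075 res px [ 0.03310696 -0.34558687  0.35228614]
axis lean 26.32709141359931 az 163.83898078650768 gear centre [0.67272516 0.0989922  0.19304858]
gx -2.6283027300064575e-05 th 25.187444766204436 res px [ 0.03009862 -0.30522014  0.31038779]
axis lean 25.959088764082104 az 163.85072726224172 gear centre [0.67275456 0.09898406 0.19292705]
gx 0.0002536465081654238 th 25.489039555097495 res px [ 0.09427075 -0.98019135  0.99882555]
axis lean 26.260653660610974 az 163.84107880850988 gear centre [0.67268691 0.09900395 0.1930259 ]
```

```bash
python3 - <<'E'
from h import *
s=load("w8.npz");crop(s,"w8b.png",195,180,305,310,6)
E
```

```text
(no output)
```

View pics/w8b.png

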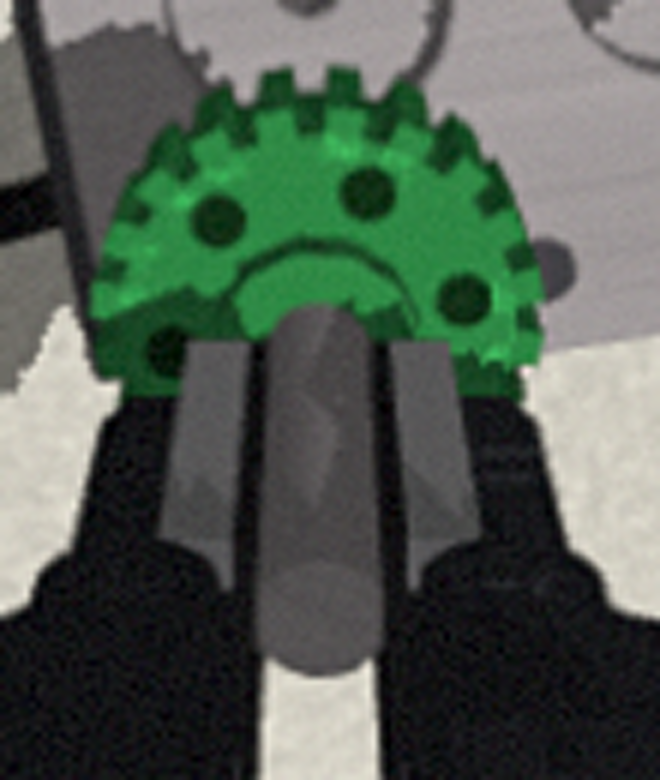

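```bash
python3 - <<'E'
from h import *
from scipy.optimize import least_squares
s=load("w8.npz");I=np.eye(4);v=lambda y:uc(195,180,6,0,y)[1]
def m(p):
    gx,th=p;up=np.array([np.sin(th),0,-np.cos(th)]);pe=np.array([np.cos(th),0,np.sin(th)])
    G=np.array([gx,.0015,-.019]);C=G-.0443*up;P=lambda q:proj(s,q,I)[1]
    return np.array([P(G+.0177*up),P(C+.022*pe+.008*up),P(C+.022*pe-.008*up),P(C+.01*pe+.014*up)])
o=np.array([v(618),v(110),v(68),v(240)])
r=least_squares(lambda p:m(p)-o,[0,0]);print(r.x[0],np.degrees(r.x[1]),r.fun); print(s["TT"][:3,2])
E
```

```text
0.0036188158696352658 1.4576342473295163 [-0.23281542 -0.69816974 -0.51901131  1.46826388]
[ 0.00484655  0.00353711 -0.999982  ]
```

```bash
python3 -m pendant '[{"travel":[-0.04,0.012,0],"yaw":-0.087},{"travel":[-0.08,0.024,0],"yaw":-0.087},{"travel":[-0.12,0.036,0],"yaw":-0.087},{"travel":[-0.14,0.043,-0.02],"yaw":-0.087},{"travel":[-0.15,0.045,-0.06],"yaw":-0.087},{"travel":[-0.15,0.045,-0.10],"yaw":-0.087},{"travel":[-0.15,0.045,-0.115],"yaw":-0.087},{"travel":[-0.15,0.045,-0.115],"yaw":-0.087}]' 1 20; python3 - <<'E'
from h import *
T=toolT();print(T.round(4));d=T[:2,3]-[.5015,.1497];n=np.array([.9295,-.3688]);print("h",d@n,"along",d@[.3688,.9295])
E
```

```text
clock: 18.25
ee_pos: [0.5017, 0.1477, 0.0984]
eef_rot: [0.592, 3.072, 0.003]
contact_force: [0.2, 0.4, -0.0]
gripper_width: 0.087
[[-9.284e-01  3.713e-01  1.290e-02  5.017e-01]
 [ 3.714e-01  9.285e-01 -7.000e-04  1.477e-01]
 [-1.230e-02  4.100e-03 -9.999e-01  9.840e-02]
 [ 0.000e+00  0.000e+00  0.000e+00  1.000e+00]]
h 0.0008752406010050564 along -0.0017567851582920518
```

```bash
python3 -m pendant '[{"travel":[-0.012,0.0048,0],"yaw":0},{"travel":[-0.023,0.0092,-0.002],"yaw":0},{"travel":[-0.027,0.0108,-0.004],"yaw":0},{"travel":[-0.030,0.012,-0.005],"yaw":0},{"travel":[-0.032,0.0128,-0.006],"yaw":0},{"travel":[-0.034,0.0135,-0.0065],"yaw":0},{"travel":[-0.034,0.0135,-0.0065],"yaw":0},{"travel":[-0.034,0.0135,-0.0065],"yaw":0}]'; python3 - <<'E'
from h import *
s,T=shot("wrist");np.savez("w15.npz",TT=T,**s);crop(s,"w15b.png",195,210,305,310,7)
print(T.round(4));d=T[:2,3]-[.5015,.1497];n=np.array([.9295,-.3688]);print("h",d@n,"along",d@[.3688,.9295])
E
```

```text
clock: 19.05
ee_pos: [0.4733, 0.1601, 0.095]
eef_rot: [0.592, 3.059, 0.002]
contact_force: [6.7, -5.5, 5.7]
gripper_width: 0.092
[[-0.9274  0.3732  0.0254  0.4733]
 [ 0.3733  0.9277 -0.0034  0.1601]
 [-0.0249  0.0064 -0.9997  0.095 ]
 [ 0.      0.      0.      1.    ]]
h -0.030078574255759355 along -0.0007076469856444303
```

View pics/w15b.png

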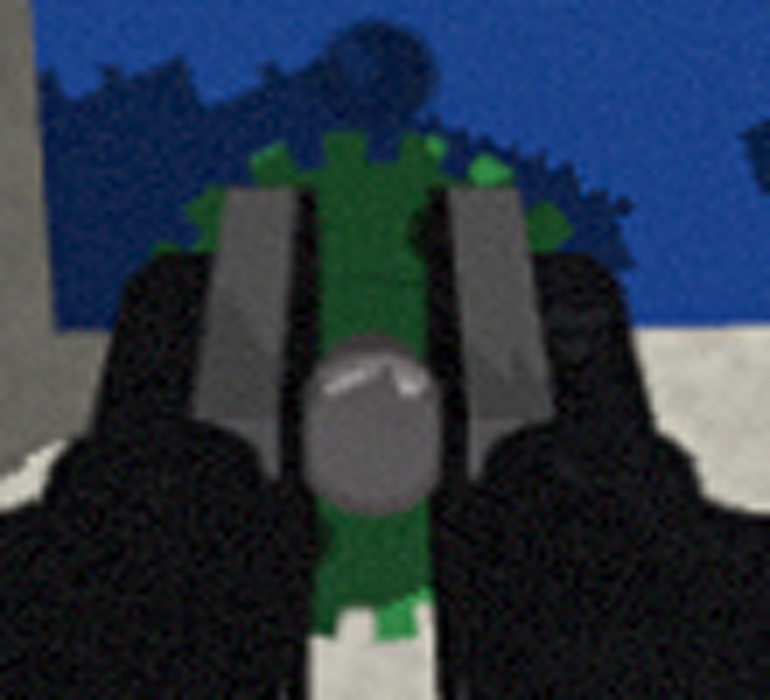

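```bash
python3 -m pendant '[{"travel":[-0.004,0.0018,-0.002],"yaw":0},{"travel":[-0.006,0.0028,-0.003],"yaw":0},{"travel":[-0.008,0.0036,-0.004],"yaw":0},{"travel":[-0.010,0.0044,-0.005],"yaw":0},{"travel":[-0.011,0.0048,-0.006],"yaw":0},{"travel":[-0.011,0.0048,-0.006],"yaw":0}]'; python3 - <<'E'
from h import *
s,T=shot("wrist");np.savez("w16.npz",TT=T,**s);crop(s,"w16b.png",195,210,305,310,7)
print(T.round(4));d=T[:2,3]-[.5015,.1497];n=np.array([.9295,-.3688]);print("h",d@n,"along",d@[.3688,.9295])
E
```

```text
clock: 19.7
ee_pos: [0.469, 0.1631, 0.0926]
eef_rot: [0.595, 3.043, 0.0]
contact_force: [7.5, -7.7, 7.9]
gripper_width: 0.095
[[-0.9257  0.3762  0.0402  0.469 ]
 [ 0.3762  0.9265 -0.0077  0.1631]
 [-0.0401  0.008  -0.9992  0.0926]
 [ 0.      0.      0.      1.    ]]
h -0.03517077104516294 along 0.00042501984974451494
```

View pics/w16b.png

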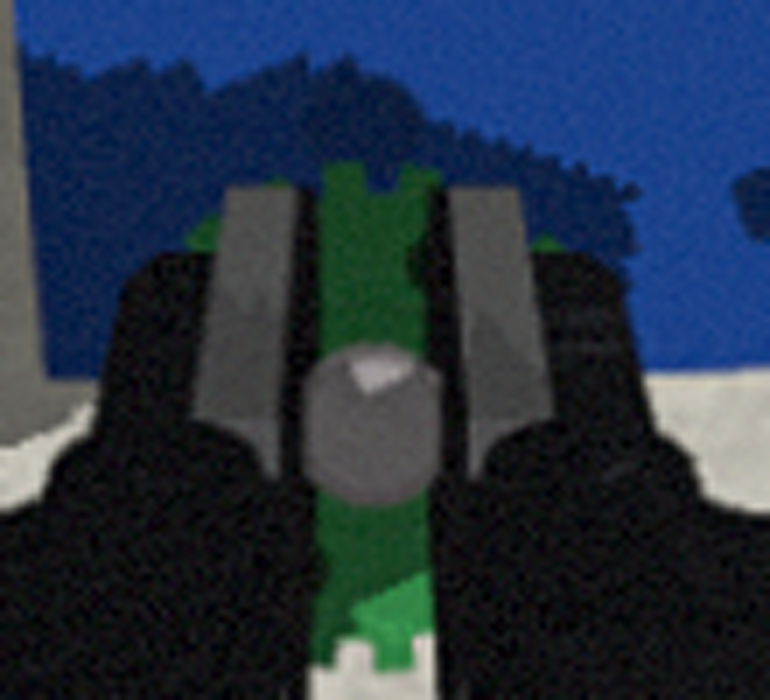

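```bash
python3 - <<'E'
from fit import *
v=lambda y:uc(195,210,7,0,y)[1]
fit("w14.npz",v(448),v(125),v(630))
fit("w15.npz",v(445),v(131),v(637))
fit("w16.npz",v(436),v(162),v(668))
E
```

```text
gx -0.00012175057548364772 th 25.064547412987313 res px [ 0.02901747 -0.29147228  0.29616805]
axis lean 25.836203777837042 az 163.8547189862447 gear centre [0.67276418 0.0989814  0.19288683]
gx -0.00015852832205017574 th 25.81870034016757 res px [ 0.02258354 -0.23624139  0.24101396]
axis lean 27.245867720172733 az 158.79278521811833 gear centre [0.49241145 0.15419549 0.07460898]
gx -0.0006829982470610994 th 29.096190983500527 res px [ 0.01826161 -0.22973759  0.23836899]
axis lean 31.399641594634677 az 158.65255012454512 gear centre [0.49089464 0.15594332 0.07379354]
```

```bash
python3 -m pendant '[{"travel":[0.006,-0.0025,0],"yaw":0},{"travel":[0.016,-0.0065,0.002],"yaw":0},{"travel":[0.03,-0.012,0.03],"yaw":0},{"travel":[0.05,-0.02,0.07],"yaw":0},{"travel":[0.08,-0.03,0.11],"yaw":0.08},{"travel":[0.12,-0.04,0.125],"yaw":0.08},{"travel":[0.16,-0.05,0.125],"yaw":0.08},{"travel":[0.19,-0.06,0.125],"yaw":0.08}]' 1 80; python3 -m pendant '[{"travel":[0,0,0],"yaw":0},{"travel":[0,0,0],"yaw":0},{"travel":[0,0,0],"yaw":0}]'; python3 - <<'E'
from h import *
s,T=shot("wrist");np.savez("w17.npz",TT=T,**s);crop(s,"w17b.png",195,210,305,310,7)
print(T.round(4),np.degrees(np.arctan2(T[1,0],T[0,0])))
E
```

```text
clock: 20.55
ee_pos: [0.6612, 0.1027, 0.2177]
eef_rot: [0.472, 3.064, 0.005]
contact_force: [-0.0, -0.1, -1.6]
gripper_width: 0.098
clock: 20.85
ee_pos: [0.6601, 0.103, 0.2169]
eef_rot: [0.472, 3.067, 0.005]
contact_force: [-0.4, 0.5, -0.2]
gripper_width: 0.093
[[-0.953   0.3005  0.0388  0.6601]
 [ 0.3006  0.9537 -0.0028  0.103 ]
 [-0.0379  0.009  -0.9992  0.2169]
 [ 0.      0.      0.      1.    ]] 162.49227664098632
```

View pics/w17b.png

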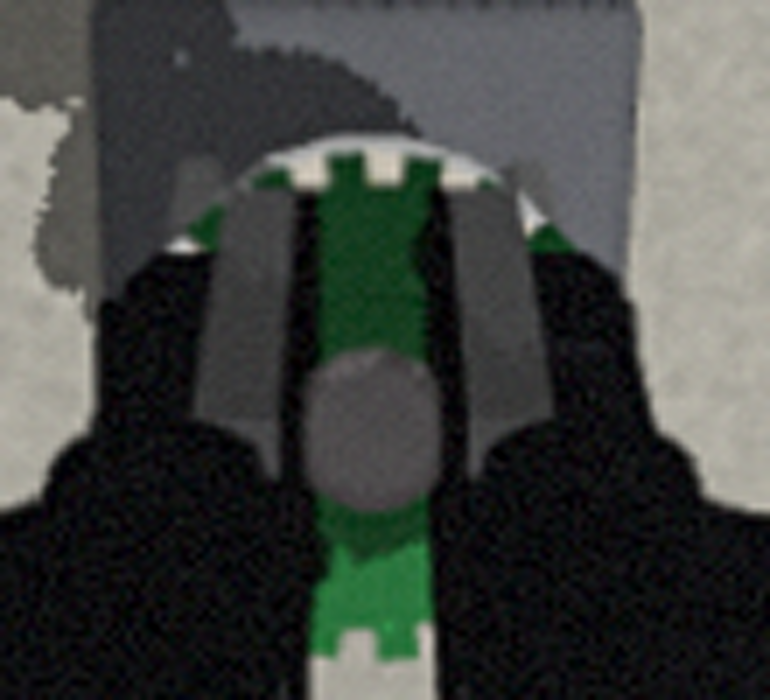

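```bash
python3 - <<'E'
from fit import *
v=lambda y:uc(195,210,7,0,y)[1]
C,u=fit("w17.npz",v(443),v(153),v(660))
a=np.radians(163);ax=np.array([.5*np.cos(a),.5*np.sin(a),.8660]);L=np.array([.7375,.0793,.095]);F=L+.12*ax
print("focus",F,"delta",F-C,"angle",np.degrees(np.arccos(u@ax)))
s=load("w17.npz");T=s["TT"]
al=np.array([np.cos(a),np.sin(a)]);
w=np.array([.866*al[0],.866*al[1],-.5])
print("ring edges proj",proj(s,L+.034*w,T),proj(s,L-.034*w,T), "obs top", uc(195,210,7,372,133))
crop(s,"w17d.png",200,200,300,384,4)
b,_=shot("side");np.savez("s17.npz",**b);crop(b,"s17.png",170,130,250,220,8)
E
```

```text
gx -0.0007566598927801217 th 27.92615679753098 res px [ 0.01192415 -0.13868806  0.14298014]
axis lean 30.09958376648555 az 163.40166607031014 gear centre [0.68177735 0.09794312 0.1976455 ]
focus [0.68012171 0.0968423  0.19892   ] delta [-0.00165564 -0.00110081  0.0012745 ] angle 0.44121811160805524
ring edges proj (np.float64(246.88278109883734), np.float64(229.2945283575522)) (np.float64(247.71592842914487), np.float64(295.27202617747855)) obs top (247.71428571428572, 228.57142857142858)
```

View pics/w17d.png

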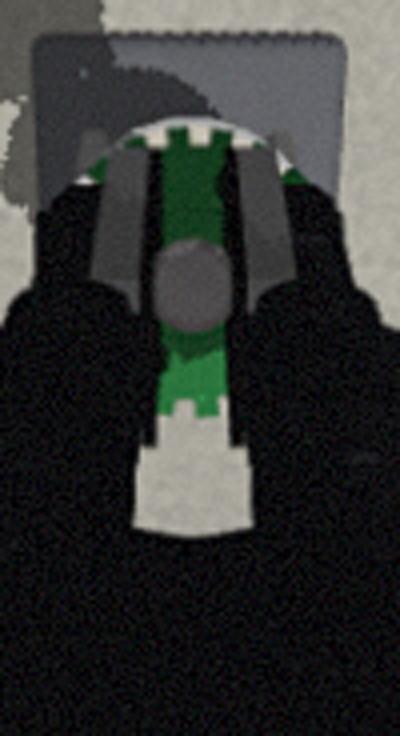

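View pics/s17.png

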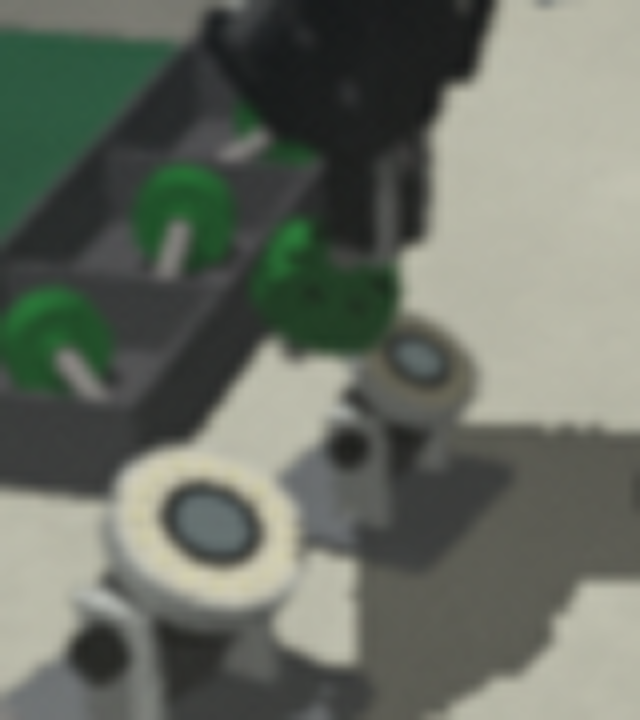

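```bash
python3 - <<'E'
from fit import *
v=lambda y:uc(195,210,7,0,y)[1]
C,u=fit("w17.npz",v(443),v(153),v(660))
s=load("s17.npz")
def cr(p):
    a=proj(s,p);return [round((a[0]-170+.5)*8-.5),round((a[1]-130+.5)*8-.5)]
for k in(.062,.014,.008,0,-.008,-.033):print(k,cr(C+k*u))
e1=np.cross(u,[0,0,1]);e1/=np.linalg.norm(e1);e2=np.cross(u,e1)
im=cv2.resize(s["color"][130:220,170:250,::-1],None,fx=8,fy=8,interpolation=cv2.INTER_CUBIC)
for k,R in((.008,.022),(-.008,.022),(.014,.01)):
    P=np.array([cr(C+k*u+R*(np.cos(t)*e1+np.sin(t)*e2)) for t in np.linspace(0,6.28,60)])
    cv2.polylines(im,[P.astype(np.int32)],True,(0,0,255),1)
for k in(.062,-.033):
    cv2.circle(im,tuple(map(int,cr(C+k*u))),3,(255,0,0),-1)
cv2.imwrite("pics/s17o.png",im)
E
```

```text
gx -0.0007566598927801217 th 27.92615679753098 res px [ 0.01192415 -0.13868806  0.14298014]
axis lean 30.09958376648555 az 163.40166607031014 gear centre [0.68177735 0.09794312 0.1976455 ]
0.062 [398, 148]
0.014 [342, 256]
0.008 [335, 270]
0 [326, 287]
-0.008 [317, 304]
-0.033 [290, 356]
```

View pics/s17o.png

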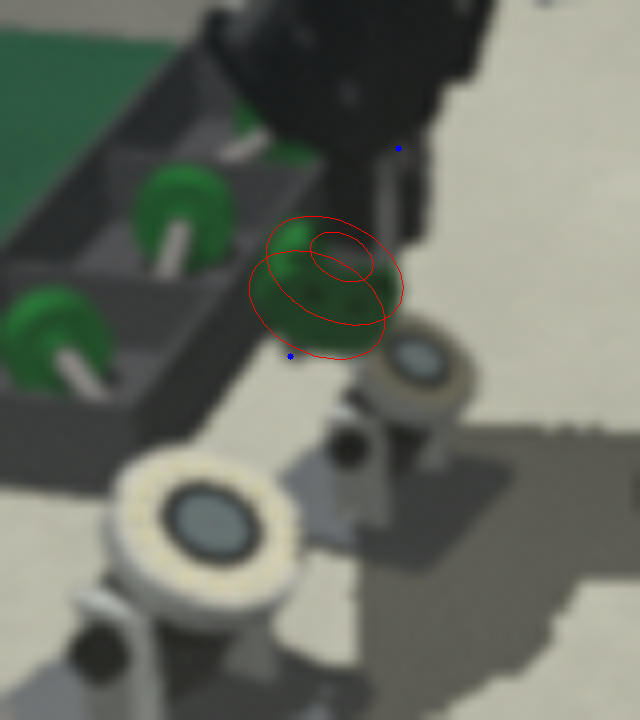

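```bash
python3 -m pendant '[{"travel":[-0.0015,-0.001,0.001],"yaw":0},{"travel":[-0.0015,-0.001,0.001],"yaw":0},{"travel":[-0.0015,-0.001,0.001],"yaw":0},{"travel":[-0.0015,-0.001,0.001],"yaw":0}]'; python3 - <<'E'
from h import *
s,T=shot("wrist");np.savez("w18.npz",TT=T,**s);crop(s,"w18b.png",195,210,305,310,7)
b,_=shot("side");np.savez("s18.npz",**b);crop(b,"s18.png",150,120,340,310,4)
t,_=shot("top");crop(t,"t18.png",170,110,420,260,3)
st=manip.sense();print(T.round(4),np.abs(st["dq"]).max(),st["ee_pos"],st["qpos"].round(2))
E
```

```text
clock: 21.35
ee_pos: [0.6585, 0.1025, 0.2193]
eef_rot: [0.47, 3.065, 0.006]
contact_force: [-0.2, 0.1, -0.5]
gripper_width: 0.092
[[-0.9532  0.2997  0.041   0.6585]
 [ 0.2998  0.954  -0.0027  0.1025]
 [-0.0399  0.0097 -0.9992  0.2193]
 [ 0.      0.      0.      1.    ]] 0.0020972974467841363 [0.65857736 0.10234803 0.21895388] [ 0.16  0.56  0.44  1.42 -0.01  0.46]
```

View pics/w18b.png

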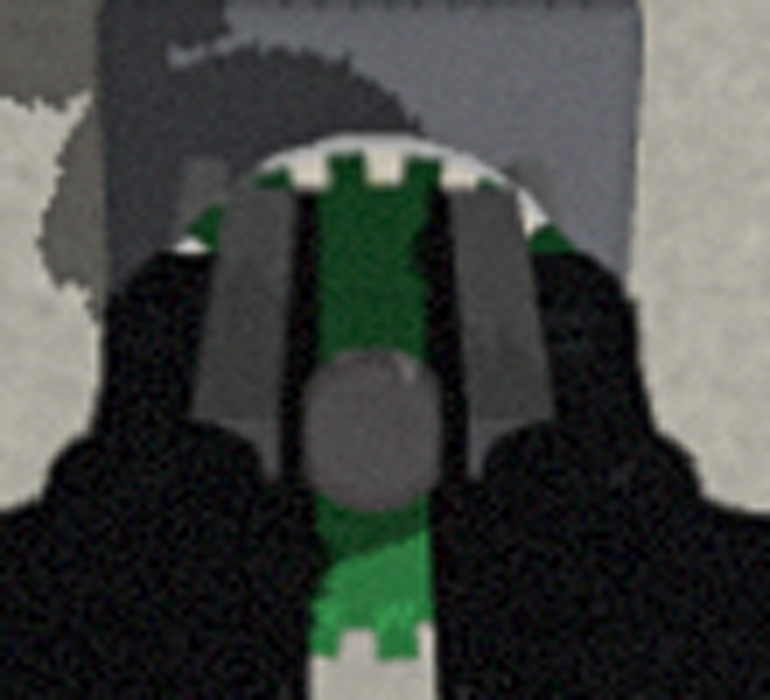

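View pics/s18.png

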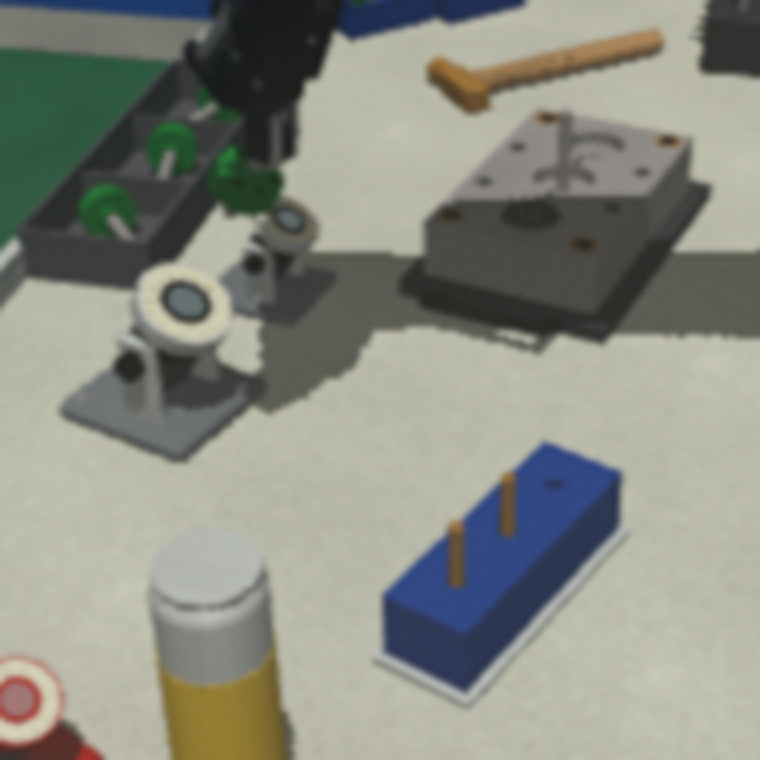

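View pics/t18.png

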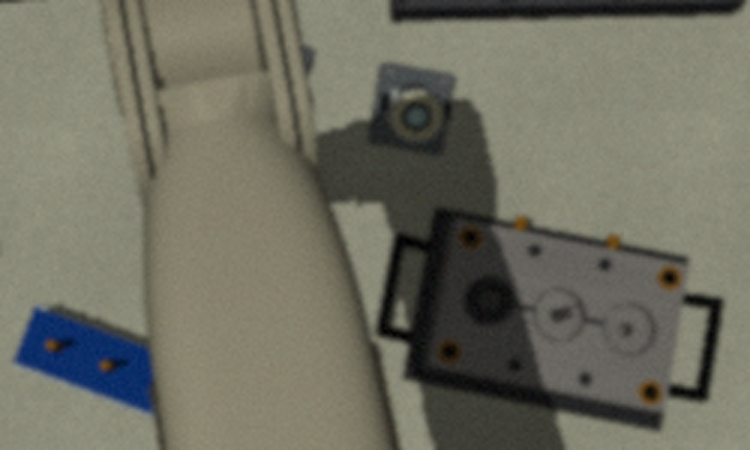

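```bash
python3 - <<'E'
from fit import *
v=lambda y:uc(195,210,7,0,y)[1]
C,u=fit("w18.npz",v(443),v(153),v(660))
print(manip.finish_job())
E
```

```text
gx -0.0007537432287980266 th 27.926228278667576 res px [ 0.01195137 -0.13900419  0.14330616]
axis lean 30.218906799618154 az 163.51914448774997 gear centre [0.68023484 0.09744288 0.20004169]
the job is handed in; nothing more can be done
None
```

The job is done and handed in at about 21.5 s. The steel shaft is in the mould and the gear is held still in front of the inspection camera.

- **Steel shaft:** it stands in the empty middle cavity. It touched bottom at 11 N, with the tool at the height expected for fully home, and I released it there. A later picture shows it upright.
- **Green gear:** I drew it out by its shaft with the fingers above the plastic. The arm cannot tilt the tool, so I tipped the part in a light grip by pushing its steel stub against the edge of the blue block, in two goes. I then gripped it at 80 N.
- **Last check:** from the wrist picture, the gear axis leans 30.2° with a heading of 163.5°, against 30° and about 163° for the camera. The gear centre is at (0.680, 0.097, 0.200) m, against a focus point of (0.680, 0.097, 0.199) m. The arm was still.
- **Left alone:** the brass shafts and the plug are where they were in the last pictures.

**Uncertainty:**
- The wrist reading was about 1° high on the lean and 1.5 mm off when I tested it on the upright part, so the true lean may be nearer 29°.
- Just before the last 1–2 mm move, the side camera suggested the gear was about 1 mm higher than the wrist reading gave.
- The shaft also slid about 3 mm sideways in the pads during the first push. I allowed for that in the final position.

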